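Rehang the lift-off cupboard door

ROBOT

A 6-joint arm with a two-finger parallel gripper is mounted at the origin on the work surface. World frame = base frame: x ahead of the robot, y to its left, z up, the work surface at z = 0. Lengths are in m, angles in rad, forces in N, time in s.
With the tool pointing down it reaches from about 0.3 to 0.875 m from the base axis. Payload 6.4 kg.
Tool frame: the origin (TCP) lies at the very end of the fingers, on their centre line; the grasp point (between the pads) lies 19 mm behind it (ctrl.tcp_to_grasp is the distance from the TCP to the grasp point, in m); z points along the fingers, y is the direction in which the jaws open and shut (so a half turn about z gives the same grasp; the last joint's range is limited). The gripper opens to 85 mm and grips with 20 to 120 N. Pads are 22 mm wide; open, the fingers measure 114 mm over their backs; the gripper's body (76 mm by 85 mm) begins 54 mm behind the grasp point. The pads swing forward as they close: fully open they stand 13 mm farther back than shut.
Start: joints at [-1.434, 0.181, 1.607, -0, 1.354, -0.206], TCP at [0.193, -0.542, 0.231] pointing down, gripper open.
Joint ranges: [-2.99, 2.99], [-0.89, 2.07], [0.3, 2.58], [-1.14, 4.28], [0, 2.63], [-3.12, 3.12]. Speed limits (rad/s): [2.57, 2.57, 3.01, 3.14, 3.14, 3.14].

INTERFACE

Orientations are given as a unit quaternion [w, x, y, z].
In Python, from bench import ctrl gives the robot as it stands. The module is installed in compiled form; this text tells all that it offers.
- The arm moves only by the tool drive_tool, never from a script. Its argument "deltas" is a list of rows, each an object with "slide": the shift along the tool's x, y, z as a fraction of full scale, a list of three; "delta_rot": the turn, a rotation vector about the tool's x, y, z as a fraction of full scale, a list of three; "hand": the opening, from 0 (shut) to 1 (fully open). In form: [{"slide": [tx, ty, tz], "delta_rot": [wx, wy, wz], "hand": hand}, ...]. A call has exactly 5 rows; each row shifts and turns the commanded pose from where the row before left it, along the tool's axes as they then stand; what a row does not reach is not made up. Full scale, the value 1, is 50 mm for a shift and 180 degrees for a turn. A row lasts 1/8 s, in which the tool goes at most 62.5 mm and 10.7 degrees, less where a joint would pass 70% of its speed; a pose out of reach is approached as far as the arm can. A call with a number of a shift or a turn outside -1 to 1 is refused whole. A call with a gripper value outside its range is refused whole. The fingers move at their own pace and stop on an object; the grip force is fixed at half the most. Time passes only in rows, so rows that do not move let the fingers close, or fill a call up. It gives the time, the measured TCP pose, the force and the opening at its end, in the units of the state.
- ctrl.get_obs(): the state, without advancing time (a new reading comes with each control period).
- ctrl.camera(name): name is "side" or "top"; returns a dict with "frame" (384x512x3 uint8, red, green, blue), "mtx" (3x3 intrinsics, pixels), "dist" ([k1, k2, p1, p2, k3] as OpenCV has them; the pictures are not rectified), "R" (3x3) and "t" (3): a world point X has camera coordinates R X + t. Camera axes: x right, y down, z forward; pixel columns grow to the right and rows downward; lengths in m; the calibration is good to about 2 mm. A picture is of the moment at which its call begins. There is no depth.
- ctrl.hand_in(): hands the job in, once; it reports no verdict.
The state is a dict: "time_s": time; "q": joint angles; "dq": joint speeds; "joint_efforts": joint torques, N m; "eef_pos": TCP position; "eef_rot": TCP orientation; "wrist_force": force on the tool from outside, world axes, zero at the start; "torque": the same for the moment, N m; "opening": opening from 0.0 (shut) to 1.0 (fully open).
Only numpy, scipy, OpenCV 4.12 (cv2) and the standard library are available. Lean on these libraries where they do the work, as an engineer would, in place of code of your own. Each camera call takes 0.05 s, during which the arm holds its last target.

TASK

The red door of the little hardware cupboard has been taken off and stands in the drying rack. Lift it out and hang it back on the cupboard: lower both knuckles over the two hinge pins together until it sits fully down, let go, and then swing it shut against the front. Feel for the pins and work gently, without ramming the door against the cupboard or letting it fall over, and leave everything else on the bench where it is.

Things in the scene. Friction and masses are not known exactly. Their poses are not given: they have to be found in the camera images.
- door: The red door: panel 14 mm thick (its x; outer, knobbed face to -x), 174 mm wide (its y), 190 mm tall, 0.24 to 0.48 kg, a brass knob 21 mm proud at y = -68 mm, 95 mm up. Origin: centre of its underside; z up, y towards the hinge edge. Hung, its underside is 22 mm above the bench; shut, its axes are parallel to the cupboard's within about 3 degrees. It starts on the rack's board, underside 12 mm above the bench
- door_center (a point): centre of the door panel, 95 mm above its underside and 95 mm below its top edge; axes as the door's. Bare top edge: good for a grasp from above across the 14 mm thickness
- knuckle_low (a point): centre of the bottom mouth of the door's lower knuckle, 103 mm from the panel's middle along the door's +y, 30 mm above its underside. The knuckle is a steel tube 22 mm tall, 18 mm outside, bore 10 mm right through, not bevelled, joined to the panel by a 4 mm leaf; 7 mm are clear between tube and panel
- knuckle_up (a point): the same for the upper knuckle, 110 mm above the lower one, on the same axis
- door_edge (a point): point on the back face of the door, 6 mm from its free edge, 90 mm above its underside
- cupboard: wooden hardware cupboard, fixed, open: 140 mm deep (its x), 180 wide (its y), 222 high. Origin: centre of its underside. x points from open front to back, y to the hinge side, z up. The shut door bears on the front edges of its sides, plane x = -70 mm. On the +y side a steel leaf carries two upright pins on one vertical axis, nominally 12 mm in front of that plane and 10 mm outside the side
- pin_low (a point): NOMINAL foot of the lower hinge pin (centre of the seat where the knuckle rests), 52 mm above the bench; axes as the cupboard's. The leaf is adjustable: both pins truly stand up to 3 mm fore or aft (cupboard x) and up to 5 mm aside (cupboard y) of the nominal points, at true height, on one vertical axis, and stay put. This offset changes every time and is not in the readings: find it by feel or eye
- pin_up (a point): NOMINAL foot of the upper hinge pin, 162 mm above the bench; same offset as the lower. Each pin is brass, 8 mm thick, 16 mm tall above its seat, tip bevelled by 1 mm; the seat is a steel boss 15 mm across and 12 mm deep on a 12 mm wide arm that runs back (cupboard +x) to the leaf
- frame_edge (a point): point on the cupboard's front plane at the edge away from the hinge, 112 mm above the bench, which the door_edge point meets when the door is shut
- rack: wooden drying rack, fixed: a board 220 x 170 x 12 mm with two slots along its x, at y = +45 and -45 mm, each 20 mm wide between battens that rise 45 mm above the board (57 mm above the bench). Origin: centre of its underside. The door stands in one slot, the drawer front in the other, either way round, with the door's knuckles to the rack's +x end
- drawer_front: a bare plywood drawer front, 160 x 100 x 14 mm, with a dark knob, no hinge knuckles; it stands on edge in the rack's other slot. Origin: centre of its underside. Leave it alone
- drum: a red drum with cream heads, 170 mm across and 130 mm high, standing on the bench; origin under its centre
- glue_jar: a jar with a black lid, 64 mm across and 85 mm high; origin under its centre
- hammer: a hammer lying on the bench; origin under it
- pliers: green-handled pliers, 180 mm long and 16 mm high, lying on the bench; origin under them
- screwdriver: a screwdriver lying on the bench; origin under it
- hoop: a loose wooden hoop, 210 mm across and 35 mm high, lying flat; origin at the centre of its underside
Things that resemble listed ones, but are neither listed nor needed, are in the scene too. Of the things shaped like the door, the red one is meant.

How it is judged:
On the way, in this order (a step that is already met when the one before it is completed fails the run):
1. the door hangs on both pins: both knuckles fully down on their seats (within 3 mm), the door upright, while it is still open (horizontal distance between knuckle_low and pin_low below 0.008 m and z of knuckle_low in the frame of pin_low between -0.003 and 0.003 m and horizontal distance between knuckle_up and pin_up below 0.008 m and z of knuckle_up in the frame of pin_up between -0.003 and 0.003 m and angle between door's own z axis and vertical below 0.05 rad and distance between door_edge and frame_edge above 0.03 m), for 0.2 s.
2. the hung door is swung shut (horizontal distance between knuckle_low and pin_low below 0.008 m and z of knuckle_low in the frame of pin_low between -0.003 and 0.003 m and horizontal distance between knuckle_up and pin_up below 0.008 m and z of knuckle_up in the frame of pin_up between -0.003 and 0.003 m and angle between door's own z axis and vertical below 0.05 rad and x of door_edge in the frame of frame_edge above -0.005 m), for 0.2 s.
At the end, for the whole second after the job is handed in: both knuckles sit on their seats (height within 3 mm, axis within 8 mm of the nominal pin axis, which its adjustment allows for), the door is upright and shut to within 5 mm at its free edge, at rest and let go (all of step 2 and linear speed of door below 0.01 m/s and angular speed of door below 0.05 rad/s and contact force between door and the fingers below 0.05 N); the robot touches nothing.
It fails at once if the door is pressed or knocked against the cupboard or its hinge pins with more than 35 N (contact force between door and cupboard above 35 N).
It fails at once if the robot knocks or pushes the cupboard itself with more than 35 N (contact force between any of the arm, the fingers and cupboard above 35 N).
It fails at once if the door is tipped over or dropped (leans more than 0.5 rad) (angle between door's own z axis and vertical above 0.5 rad).
It fails at once if another thing on the bench or in the rack is moved by more than 30 mm (distance of any of drawer_front, drum, glue_jar, hammer, pliers, screwdriver, hoop from where it was at the start of the episode above 0.03 m).
It also fails if it takes over 72 s, if anything falls off the work surface, if the arm or the gripper's body presses on something with over 40 N, if the wrist force passes 120 N, or if a joint passes its speed limit or range.

## Working session

There is one attempt and no reset: what is moved stays moved. The work goes in short steps, Python scripts to look and compute and a tool call to move; the robot and the scene stay as the last step left them, time stands still between calls to the robot, and variables do not carry over. Pictures are saved under pics/ and viewed, and the job is handed in when it is done.

Besides the shell and the picture viewer there is one more tool, called after "Call:" as name(argument=value, ...), one argument or row to a line, values as JSON. drive_tool: Moves the arm, as the interface text tells. Its arguments: {"type":"object","properties":{"deltas":{"type":"array","items":{"type":"object","properties":{"slide":{"type":"array","items":{"type":"number"}},"delta_rot":{"type":"array","items":{"type":"number"}},"hand":{"type":"number"}}}}},"required":["deltas"]}

```bash
mkdir -p pics; ls; python3 - <<'E'
from bench import ctrl
import cv2, numpy as np
print(ctrl.get_obs(), ctrl.tcp_to_grasp)
for n in ("side","top"):
    c=ctrl.camera(n); cv2.imwrite(f"pics/{n}0.png",c["frame"][:,:,::-1])
    np.savez(f"{n}0.npz",**c)
    print(n,c["mtx"],c["dist"],c["R"],c["t"],"pos",-c["R"].T@c["t"])
E
```

```text
pics
{'time_s': 0.0, 'q': array([-1.43430261e+00,  1.81565380e-01,  1.60797208e+00, -5.34564583e-05,
        1.35379134e+00, -2.06278094e-01]), 'dq': array([ 1.61721056e-03, -1.77591581e-03, -2.41245645e-03,  9.39291119e-05,
        1.74816110e-03, -1.31597131e-03]), 'joint_efforts': array([-1.50108344e-04, -4.44869721e+01, -3.51334798e+01, -2.91383521e-04,
        9.10202652e-03, -5.97972939e-05]), 'eef_pos': array([ 0.19319455, -0.5410022 ,  0.23038782]), 'eef_rot': array([-8.68455425e-04,  9.85347992e-01,  1.70553744e-01,  4.20235999e-06]), 'wrist_force': array([ 0.15596866,  0.17046982, -0.03571291]), 'torque': array([-0.00928178, -0.06035382, -0.00434759]), 'opening': 0.998333763831719} 0.0187
side [[445.53084061   0.         251.84258967]
 [  0.         445.53084061 186.32022026]
 [  0.           0.           1.        ]] [-0.14125849  0.          0.          0.          0.        ] [[ 0.83877772  0.54435742  0.0112667 ]
 [ 0.47688045 -0.72450483 -0.49767237]
 [-0.26274887  0.42280936 -0.86729192]] [-0.43440235 -0.16128996  1.77112694] pos [ 0.90664465 -0.62923427  1.4607088 ]
top [[462.43825537   0.         252.03983349]
 [  0.         462.43825537 195.7458122 ]
 [  0.           0.           1.        ]] [-0.07936977  0.          0.          0.          0.        ] [[-0.00699766 -0.99984751 -0.01599954]
 [-0.99202407  0.00895484 -0.12573012]
 [ 0.12585422  0.01499212 -0.99193546]] [0.05311936 0.52360678 1.45322604] pos [0.3369076  0.02663552 1.50818947]
```

View pics/side0.png

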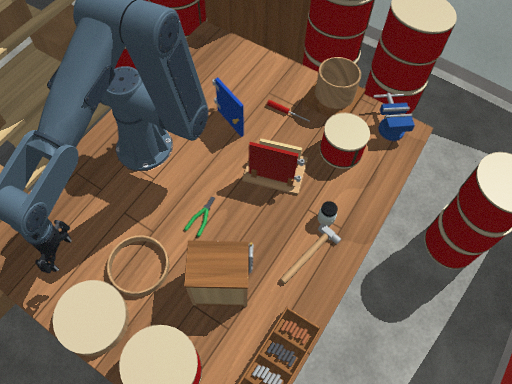

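View pics/top0.png

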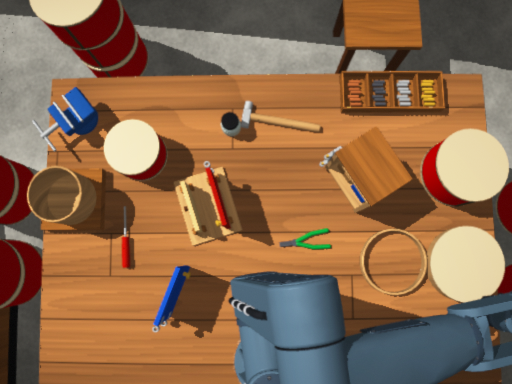

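```bash
cat > h.py <<'E'
import numpy as np, cv2
from bench import ctrl
def load(n): return dict(np.load(n))
def ray(c,u,v):
    p=cv2.undistortPoints(np.array([[[u,v]]],float),c["mtx"],c["dist"])[0,0]
    d=c["R"].T@np.array([p[0],p[1],1.]); return -c["R"].T@c["t"], d/np.linalg.norm(d)
def onz(c,u,v,z):
    o,d=ray(c,u,v); return o+d*(z-o[2])/d[2]
def tri(c1,p1,c2,p2):
    o1,d1=ray(c1,*p1);o2,d2=ray(c2,*p2)
    A=np.stack([d1,-d2],1); s=np.linalg.lstsq(A,o2-o1,rcond=None)[0]
    a=o1+s[0]*d1;b=o2+s[1]*d2; return (a+b)/2,np.linalg.norm(a-b)
def proj(c,X):
    return cv2.projectPoints(np.atleast_2d(np.array(X,float)),cv2.Rodrigues(c["R"])[0],c["t"],c["mtx"],c["dist"])[0][:,0]
def crop(c,x0,y0,x1,y1,k,name):
    cv2.imwrite(name,cv2.resize(c["frame"][y0:y1,x0:x1,::-1],None,fx=k,fy=k,interpolation=cv2.INTER_CUBIC))
E
python3 - <<'E'
from h import *
t=load("top0.npz");s=load("side0.npz")
crop(t,170,150,250,250,6,"pics/t_rack.png")
crop(t,310,120,420,220,6,"pics/t_cup.png")
crop(s,235,125,315,205,7,"pics/s_rack.png")
crop(s,175,225,265,315,6,"pics/s_cup.png")
E
```

```text
(no output)
```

View pics/t_rack.png

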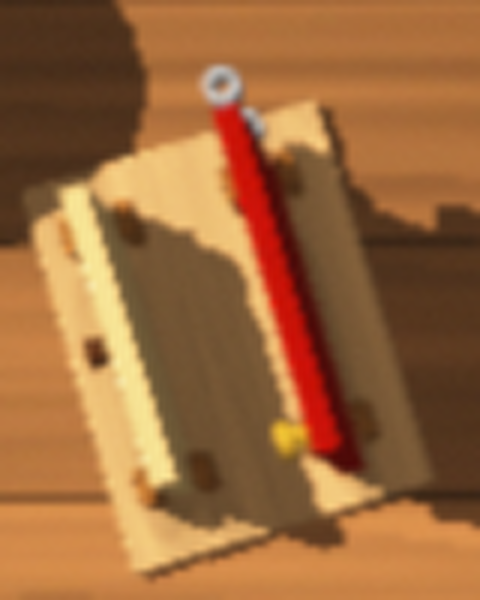

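View pics/t_cup.png

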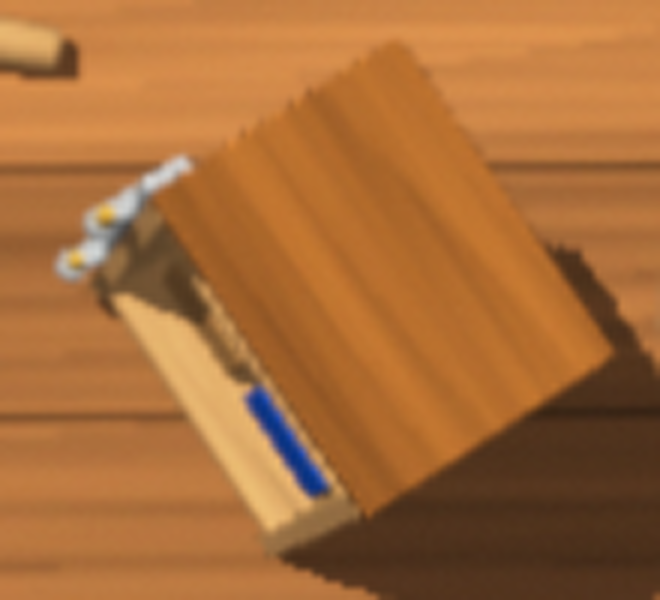

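View pics/s_rack.png

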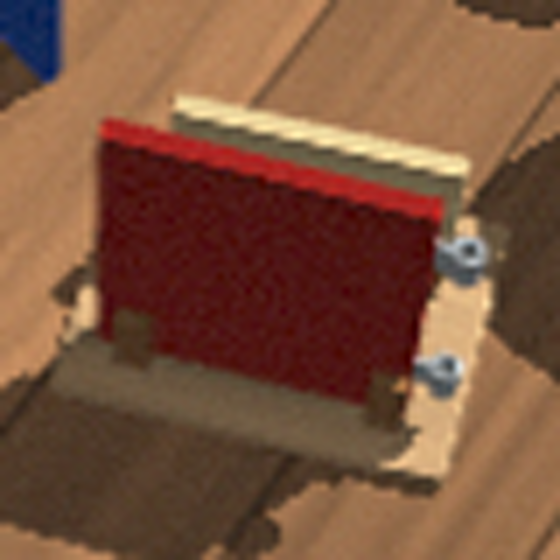

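View pics/s_cup.png

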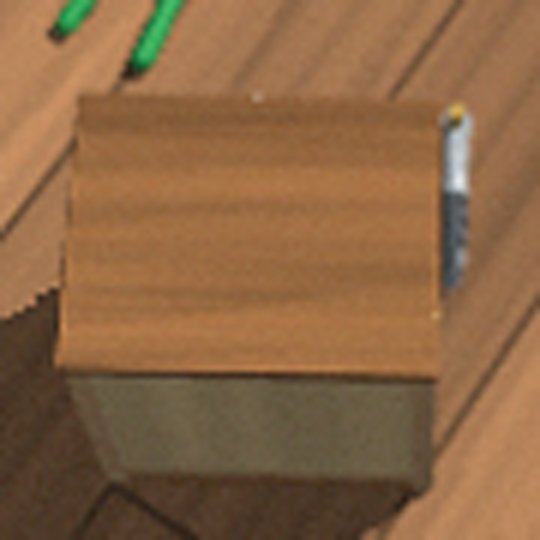

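```bash
python3 - <<'E'
from h import *
t=load("top0.npz");s=load("side0.npz")
T=lambda x,y,x0,y0,k:((x+.5)/k-.5+x0,(y+.5)/k-.5+y0)
P=[T(a,b,310,120,6) for a,b in [(153,193),(367,517),(614,351),(400,40)]]
Q=[onz(t,*p,.222) for p in P]
for i in range(4): print("cup top",P[i],Q[i].round(4),"edge",np.linalg.norm(Q[i]-Q[i-1]).round(4),np.degrees(np.arctan2(*(Q[i]-Q[i-1])[[1,0]])).round(1))
# side view corners
S=[T(a,b,175,225,6) for a,b in [(82,98),(441,102),(436,377),(57,368)]]
for p in S: print("cup side view",p,onz(s,*p,.222).round(4))
# yellow pins
for c,(x0,y0,x1,y1),n in ((t,(315,140,345,175),'t'),(s,(245,235,260,260),'s'),(t,(205,210,235,235),'knob')):
    h=cv2.cvtColor(c["frame"],cv2.COLOR_RGB2HSV)
    sub=h[y0:y1,x0:x1]; m=((sub[...,0]>18)&(sub[...,0]<34)&(sub[...,1]>110)&(sub[...,2]>90)).astype(np.uint8)
    k,l,st,ce=cv2.connectedComponentsWithStats(m)
    for i in range(1,k):
        wgt=(l==i)*sub[...,1].astype(float); yy,xx=np.mgrid[y0:y1,x0:x1]
        u,v=(wgt*xx).sum()/wgt.sum(),(wgt*yy).sum()/wgt.sum()
        print(n,st[i,4],(u,v),"z.174",onz(c,u,v,.174).round(4),"z.064",onz(c,u,v,.064).round(4))
# door red top edge
h=cv2.cvtColor(t["frame"],cv2.COLOR_RGB2HSV)[155:235,195:240]
m=(((h[...,0]<8)|(h[...,0]>172))&(h[...,1]>180)&(h[...,2]>150)).astype(np.uint8)
cn=max(cv2.findContours(m,cv2.RETR_EXTERNAL,cv2.CHAIN_APPROX_NONE)[0],key=cv2.contourArea)
r=cv2.minAreaRect(cn); b=cv2.boxPoints(r)+[195,155]; print(r,b)
for p in b: print(onz(t,*p,.202).round(4))
k=onz(t,*T(221,86,170,150,6),.012+.162); print("knuckle_up ring top",k)
E
```

```text
cup top (335.0833333333333, 151.75) [ 0.6239 -0.1906  0.222 ] edge 0.1418 121.4
cup top (370.75, 205.75) [ 0.4689 -0.2861  0.222 ] edge 0.1821 -148.4
cup top (411.9166666666667, 178.08333333333334) [ 0.5464 -0.4067  0.222 ] edge 0.1434 -57.3
cup top (376.25, 126.25) [ 0.6978 -0.3116  0.222 ] edge 0.1788 32.1
cup side view (188.25, 240.91666666666666) [ 0.4747 -0.289   0.222 ]
cup side view (248.08333333333331, 241.58333333333334) [ 0.626  -0.1918  0.222 ]
cup side view (247.25, 287.4166666666667) [ 0.7016 -0.3117  0.222 ]
cup side view (184.08333333333334, 285.9166666666667) [ 0.5483 -0.4078  0.222 ]
t 8 (np.float64(327.02520252025204), np.float64(155.47344734473447)) z.174 [ 0.6236 -0.1746  0.174 ] z.064 [ 0.6472 -0.1912  0.064 ]
t 4 (np.float64(322.22202166064983), np.float64(162.97472924187727)) z.174 [ 0.6013 -0.1598  0.174 ] z.064 [ 0.623  -0.1752  0.064 ]
s 5 (np.float64(250.64345403899722), np.float64(243.1991643454039)) z.174 [ 0.6247 -0.175   0.174 ] z.064 [ 0.6006 -0.1362  0.064 ]
knob 27 (np.float64(217.37987445311015), np.float64(222.62107665969185)) z.174 [0.4287 0.1476 0.174 ] z.064 [0.4363 0.1576 0.064 ]
knob 27 (np.float64(224.88984816909795), np.float64(231.21792200059542)) z.174 [0.4037 0.1259 0.174 ] z.064 [0.4092 0.134  0.064 ]
((20.502704620361328, 40.8837890625), (59.4788703918457, 4.852417469024658), 72.89727020263672) [[204.43783665 168.17297363]
 [209.07567692 166.74594879]
 [226.56757355 223.59460449]
 [221.92973328 225.02162933]]
[0.5838 0.1828 0.202 ]
[0.5879 0.1694 0.202 ]
[0.4238 0.119  0.202 ]
[0.4199 0.1322 0.202 ]
knuckle_up ring top [0.60179633 0.18038948 0.174     ]
```

Call:
drive_tool(
  deltas=[
    {"slide":[0,0,-0.6],"delta_rot":[0,0,0.0139],"hand":1},
    {"slide":[0.5,-0.57,-0.4],"delta_rot":[0,0,0],"hand":1},
    {"slide":[0.5,-0.57,0],"delta_rot":[0,0,0],"hand":1},
    {"slide":[0.5,-0.57,0],"delta_rot":[0,0,0],"hand":1},
    {"slide":[0.5,-0.57,0],"delta_rot":[0,0,0],"hand":1},
  ],
)

```text
time_s: 0.72
eef_pos: [0.2555, -0.4018, 0.2809]
eef_rot: [-0.0, 0.989, 0.149, 0.0]
wrist_force: [-0.0, -0.3, 0.9]
opening: 0.998
```

Call:
drive_tool(
  deltas=[
    {"slide":[0.5,-0.57,0],"delta_rot":[0,0,0],"hand":1},
    {"slide":[0.5,-0.57,0],"delta_rot":[0,0,0],"hand":1},
    {"slide":[0.5,-0.57,0],"delta_rot":[0,0,0],"hand":1},
    {"slide":[0.5,-0.57,0],"delta_rot":[0,0,0],"hand":1},
    {"slide":[0.5,-0.57,0],"delta_rot":[0,0,0],"hand":1},
  ],
)

```text
time_s: 1.35
eef_pos: [0.3329, -0.2288, 0.281]
eef_rot: [-0.0, 0.989, 0.149, -0.0]
wrist_force: [0.4, -0.1, -0.5]
opening: 0.998
```

Call:
drive_tool(
  deltas=[
    {"slide":[0.5,-0.57,0],"delta_rot":[0,0,0],"hand":1},
    {"slide":[0.5,-0.57,0],"delta_rot":[0,0,0],"hand":1},
    {"slide":[0.5,-0.57,0],"delta_rot":[0,0,0],"hand":1},
    {"slide":[0.5,-0.57,0],"delta_rot":[0,0,0],"hand":1},
    {"slide":[0.5,-0.57,0],"delta_rot":[0,0,0],"hand":1},
  ],
)

```text
time_s: 1.98
eef_pos: [0.4103, -0.0558, 0.2811]
eef_rot: [-0.0, 0.989, 0.149, -0.0]
wrist_force: [0.2, 0.1, -0.3]
opening: 0.997
```

Call:
drive_tool(
  deltas=[
    {"slide":[0.5,-0.57,0],"delta_rot":[0,0,0],"hand":1},
    {"slide":[0.5,-0.57,0],"delta_rot":[0,0,0],"hand":1},
    {"slide":[0.5,-0.57,0],"delta_rot":[0,0,0],"hand":1},
    {"slide":[0.5,-0.57,0],"delta_rot":[0,0,0],"hand":1},
    {"slide":[0.5,-0.57,0],"delta_rot":[0,0,0],"hand":1},
  ],
)

```text
time_s: 2.6
eef_pos: [0.4878, 0.1171, 0.2809]
eef_rot: [0.0, 0.989, 0.149, -0.0]
wrist_force: [0.2, 0.2, -0.2]
opening: 1.003
```

Call:
drive_tool(
  deltas=[
    {"slide":[0.5,-0.57,0],"delta_rot":[0,0,0],"hand":1},
    {"slide":[0,0,0],"delta_rot":[0,0,0],"hand":1},
    {"slide":[0,0,0],"delta_rot":[0,0,0],"hand":1},
    {"slide":[0,0,0],"delta_rot":[0,0,0],"hand":1},
    {"slide":[0,0,0],"delta_rot":[0,0,0],"hand":1},
  ],
)

```text
time_s: 3.22
eef_pos: [0.503, 0.1497, 0.2814]
eef_rot: [0.0, 0.989, 0.148, 0.0]
wrist_force: [-0.7, 0.1, 1.0]
opening: 1.0
```

```bash
cat >> h.py <<'E'
from scipy.spatial.transform import Rotation as Ro
def st():
    o=ctrl.get_obs(); q=o["eef_rot"]; R=Ro.from_quat([q[1],q[2],q[3],q[0]]).as_matrix()
    return o,R
def goto(target,yawx=None):
    """print slide units needed (tool axes after yaw) """
    o,R=st(); y0=np.degrees(np.arctan2(R[1,0],R[0,0]))
    d=np.array(target)-o["eef_pos"]
    dy=0 if yawx is None else yawx-y0
    R2=Ro.from_euler('z',dy,degrees=True).as_matrix()@R
    print("t",round(o["time_s"],2),"pos",o["eef_pos"].round(4),"yawx",round(y0,2),"tiltz",R[:,2].round(4),"F",o["wrist_force"].round(2),"M",o["torque"].round(3),"open",round(o["opening"],3))
    print("slide",(R2.T@d/.05).round(3),"rotz",round(-dy/180,4))
E
python3 - <<'E'
from h import *
goto([.504,.151,.162],17.1)
c=ctrl.camera("top"); crop(c,150,120,278,250,6,"pics/t1.png")
c=ctrl.camera("side"); crop(c,215,80,335,200,6,"pics/s1.png")
E
```

```text
t 3.23 pos [0.503  0.1497 0.2814] yawx 17.07 tiltz [ 2.e-04 -1.e-04 -1.e+00] F [-0.72  0.1   0.97] M [ 0.01  -0.008  0.   ] open 1.0
slide [ 0.026 -0.019  2.389] rotz -0.0002
```

View pics/s1.png

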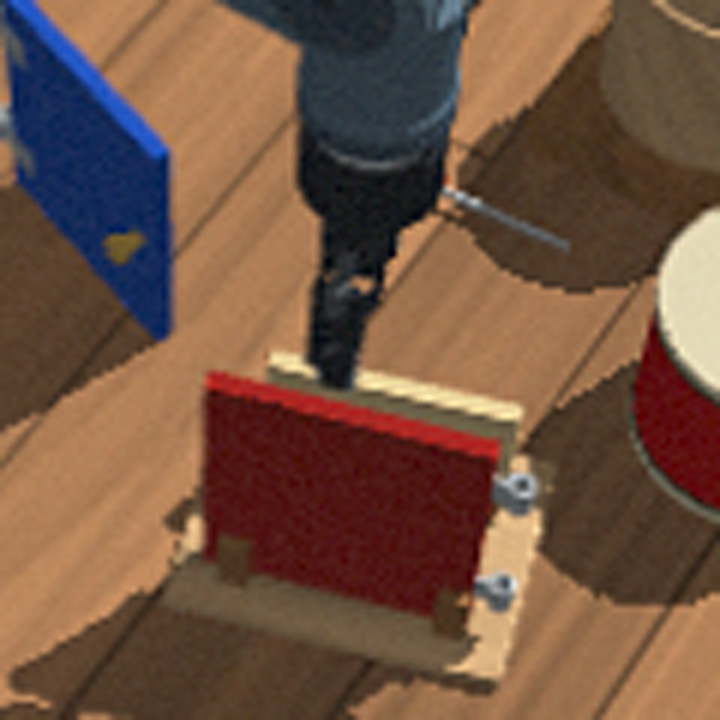

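The red door stands in the rack (crop about 205–500, 375–620) with steel knuckles on the right at (515,490) and (495,590). The blue look-alike stands alone on the bench at top left (0–170, 0–340). The red one is the one meant, and the open gripper is above it.

Call:
drive_tool(
  deltas=[
    {"slide":[0.026,-0.019,0.5],"delta_rot":[0,0,0],"hand":1},
    {"slide":[0,0,0.6],"delta_rot":[0,0,0],"hand":1},
    {"slide":[0,0,0.6],"delta_rot":[0,0,0],"hand":1},
    {"slide":[0,0,0.45],"delta_rot":[0,0,0],"hand":1},
    {"slide":[0,0,0.24],"delta_rot":[0,0,0],"hand":1},
  ],
)

```text
time_s: 3.95
eef_pos: [0.5035, 0.1515, 0.1606]
eef_rot: [-0.0, 0.989, 0.149, -0.001]
wrist_force: [-0.6, 0.5, 0.4]
opening: 1.001
```

Call:
drive_tool(
  deltas=[
    {"slide":[0,0,0],"delta_rot":[0,0,0],"hand":0.5},
    {"slide":[0,0,0],"delta_rot":[0,0,0],"hand":0.3},
    {"slide":[0,0,0],"delta_rot":[0,0,0],"hand":0.2},
    {"slide":[0,0,0],"delta_rot":[0,0,0],"hand":0},
    {"slide":[0,0,0],"delta_rot":[0,0,0],"hand":0},
  ],
)

```text
time_s: 4.58
eef_pos: [0.5048, 0.1518, 0.1626]
eef_rot: [0.0, 0.989, 0.149, 0.001]
wrist_force: [1.4, -0.3, 3.3]
opening: 0.154
```

Call:
drive_tool(
  deltas=[
    {"slide":[0,0,0],"delta_rot":[0,0,0],"hand":0},
    {"slide":[0,0,0],"delta_rot":[0,0,0],"hand":0},
    {"slide":[0,0,0],"delta_rot":[0,0,0],"hand":0},
    {"slide":[0,0,0],"delta_rot":[0,0,0],"hand":0},
    {"slide":[0,0,0],"delta_rot":[0,0,0],"hand":0},
  ],
)

```text
time_s: 5.2
eef_pos: [0.5048, 0.1518, 0.1626]
eef_rot: [0.0, 0.989, 0.149, 0.001]
wrist_force: [0.3, -0.4, 5.9]
opening: 0.153
```

```bash
python3 - <<'E'
from h import *
goto([.504,.151,.28],17.1)
E
```

```text
t 5.2 pos [0.5048 0.1518 0.1626] yawx 17.14 tiltz [ 1.7e-03  1.0e-04 -1.0e+00] F [ 0.26 -0.37  5.92] M [-0.045  0.008 -0.033] open 0.153
slide [-0.016  0.012 -2.348] rotz 0.0002
```

Call:
drive_tool(
  deltas=[
    {"slide":[0,0,-0.1],"delta_rot":[0,0,0],"hand":0},
    {"slide":[0,0,-0.3],"delta_rot":[0,0,0],"hand":0},
    {"slide":[0,0,-0.5],"delta_rot":[0,0,0],"hand":0},
    {"slide":[0,0,-0.5],"delta_rot":[0,0,0],"hand":0},
    {"slide":[0,0,-0.4],"delta_rot":[0,0,0],"hand":0},
  ],
)

```text
time_s: 5.82
eef_pos: [0.504, 0.1518, 0.2534]
eef_rot: [0.0, 0.989, 0.149, 0.0]
wrist_force: [0.9, 0.9, -3.3]
opening: 0.152
```

```bash
python3 - <<'E'
from h import *
phi=60; a=np.radians(32.2-phi); u=np.array([np.cos(a),np.sin(a)])
tgt=np.array([.6235,-.1748])-.103*u
print(tgt)
goto([*tgt,.25],32.2-phi)
E
```

```text
[ 0.53238816 -0.12676218]
t 5.83 pos [0.504  0.1518 0.2534] yawx 17.14 tiltz [ 4.e-04  1.e-04 -1.e+00] F [ 0.88  0.92 -3.27] M [-0.049 -0.046 -0.003] open 0.152
slide [3.1   4.664 0.069] rotz 0.2497
```

Call:
drive_tool(
  deltas=[
    {"slide":[-0.1,0.24,0],"delta_rot":[0,0,0],"hand":0},
    {"slide":[-0.2,0.48,0],"delta_rot":[0,0,0],"hand":0},
    {"slide":[-0.2,0.48,0],"delta_rot":[0,0,0],"hand":0},
    {"slide":[-0.2,0.48,0],"delta_rot":[0,0,0],"hand":0},
    {"slide":[-0.2,0.48,0],"delta_rot":[0,0,0],"hand":0},
  ],
)

```text
time_s: 6.45
eef_pos: [0.4917, 0.0339, 0.2505]
eef_rot: [-0.0, 0.989, 0.149, -0.001]
wrist_force: [-0.1, -0.0, -2.1]
opening: 0.159
```

Call:
drive_tool(
  deltas=[
    {"slide":[-0.2,0.48,0],"delta_rot":[0,0,0],"hand":0},
    {"slide":[-0.2,0.48,0],"delta_rot":[0,0,0],"hand":0},
    {"slide":[-0.2,0.48,0],"delta_rot":[0,0,0],"hand":0},
    {"slide":[-0.2,0.48,0],"delta_rot":[0,0,0],"hand":0},
    {"slide":[-0.1,0.3,0],"delta_rot":[0,0,0],"hand":0},
  ],
)

```text
time_s: 7.08
eef_pos: [0.4816, -0.0854, 0.2508]
eef_rot: [-0.0, 0.989, 0.148, -0.001]
wrist_force: [-0.5, -0.2, -3.8]
opening: 0.159
```

Call:
drive_tool(
  deltas=[
    {"slide":[0,0,0],"delta_rot":[0,0,0.04],"hand":0},
    {"slide":[0,0,0],"delta_rot":[0,0,0.05],"hand":0},
    {"slide":[0,0,0],"delta_rot":[0,0,0.05],"hand":0},
    {"slide":[0,0,0],"delta_rot":[0,0,0.05],"hand":0},
    {"slide":[0,0,0],"delta_rot":[0,0,0.05],"hand":0},
  ],
)

```text
time_s: 7.7
eef_pos: [0.4821, -0.084, 0.2511]
eef_rot: [-0.0, 0.974, -0.228, -0.001]
wrist_force: [-0.3, 0.9, -3.0]
opening: 0.152
```

```bash
python3 - <<'E'
from h import *
phi=60; a=np.radians(32.2-phi); u=np.array([np.cos(a),np.sin(a)])
tgt=np.array([.6235,-.1748])-.143*u
goto([*tgt,.20],32.2-phi)
c=ctrl.camera("top"); np.savez("t2.npz",**c); crop(c,230,100,400,240,4.5,"pics/t2.png")
c=ctrl.camera("side"); np.savez("s2.npz",**c);crop(c,150,120,290,290,4,"pics/s2.png")
E
```

```text
t 7.7 pos [ 0.4821 -0.084   0.2511] yawx -26.35 tiltz [-1.2e-03  7.0e-04 -1.0e+00] F [-0.26  0.86 -3.  ] M [ 0.016  0.016 -0.033] open 0.152
slide [0.49  0.288 1.021] rotz 0.0081
```

View pics/t2.png

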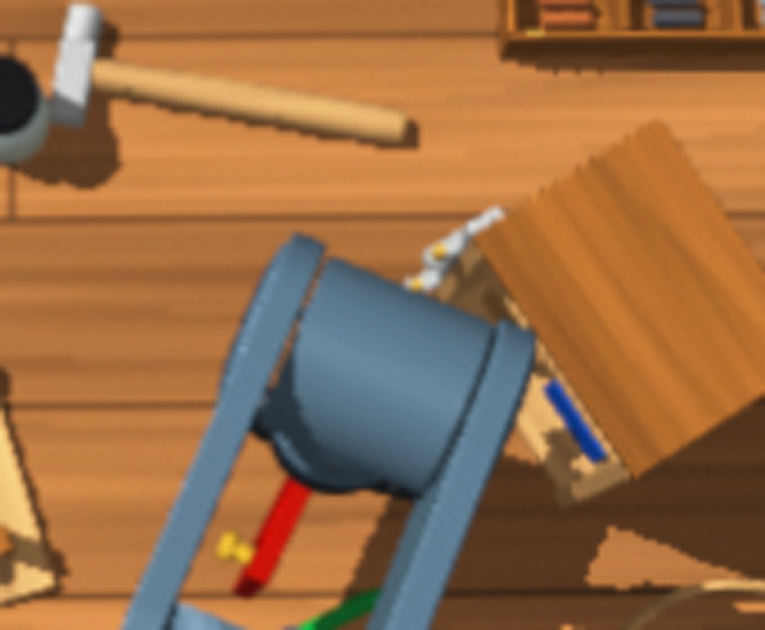

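View pics/s2.png

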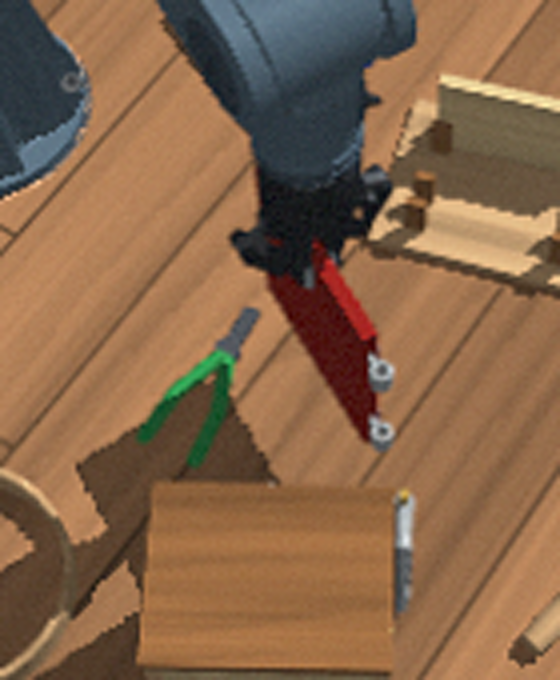

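```bash
python3 - <<'E'
from h import *
c=load("s2.npz"); crop(c,235,200,255,240,16,"pics/s2k.png")
E
```

```text
(no output)
```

View pics/s2k.png

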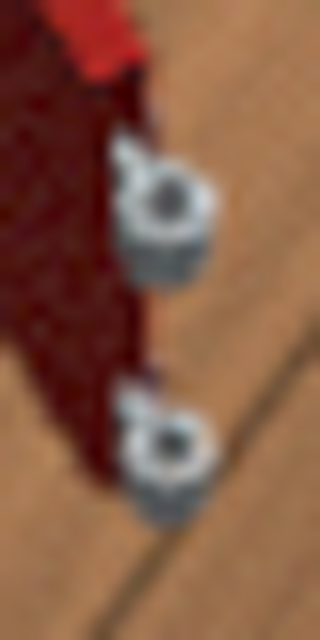

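```bash
python3 - <<'E'
from h import *
c=load("s2.npz")
T=lambda x,y,x0,y0,k:((x+.5)/k-.5+x0,(y+.5)/k-.5+y0)
z=.2511-.1506
print(onz(c,*T(168,203,235,200,16),z+.162),onz(c,*T(172,444,235,200,16),z+.052))
a=np.radians(-26.35); print(np.array([.4821,-.084])+.103*np.array([np.cos(a),np.sin(a)]))
E
```

```text
[ 0.57535759 -0.13152762  0.2625    ] [ 0.57543499 -0.13061171  0.1525    ]
[ 0.57439824 -0.1297169 ]
```

Call:
drive_tool(
  deltas=[
    {"slide":[0,0,0],"delta_rot":[0,0,0.008],"hand":0},
    {"slide":[0,0.28,0.2],"delta_rot":[0,0,0],"hand":0},
    {"slide":[0,0,0.4],"delta_rot":[0,0,0],"hand":0},
    {"slide":[0.2,0,0.3],"delta_rot":[0,0,0],"hand":0},
    {"slide":[0.3,0,0.1],"delta_rot":[0,0,0],"hand":0},
  ],
)

```text
time_s: 8.43
eef_pos: [0.497, -0.1084, 0.1997]
eef_rot: [-0.0, 0.971, -0.237, -0.002]
wrist_force: [0.8, -0.6, -2.3]
opening: 0.159
```

```bash
python3 - <<'E'
from h import *
phi=60; a=np.radians(32.2-phi); u=np.array([np.cos(a),np.sin(a)])
tgt=np.array([.6235,-.1748])-.103*u
goto([*tgt,.20],32.2-phi)
c=ctrl.camera("side"); np.savez("s3.npz",**c);crop(c,225,210,265,260,12,"pics/s3.png")
E
```

```text
t 8.43 pos [ 0.497  -0.1084  0.1997] yawx -27.43 tiltz [-0.0029  0.001  -1.    ] F [ 0.78 -0.57 -2.27] M [-0.032 -0.035  0.   ] open 0.159
slide [ 0.798 -0.005 -0.007] rotz 0.002
```

View pics/s3.png

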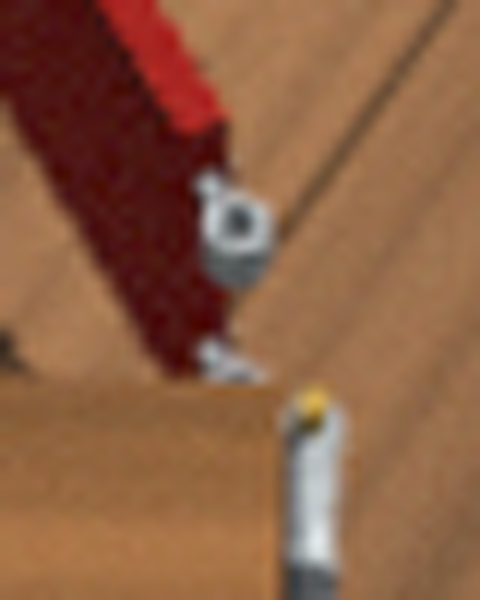

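Call:
drive_tool(
  deltas=[
    {"slide":[0.2,0,0],"delta_rot":[0,0,0.002],"hand":0},
    {"slide":[0.25,0,0],"delta_rot":[0,0,0],"hand":0},
    {"slide":[0.2,0,0],"delta_rot":[0,0,0],"hand":0},
    {"slide":[0.14,0,0],"delta_rot":[0,0,0],"hand":0},
    {"slide":[0,0,0],"delta_rot":[0,0,0],"hand":0},
  ],
)

```text
time_s: 9.1
eef_pos: [0.5336, -0.1266, 0.2018]
eef_rot: [0.0, 0.971, -0.241, -0.0]
wrist_force: [0.1, -0.1, -4.0]
opening: 0.159
```

```bash
python3 - <<'E'
from h import *
phi=60; a=np.radians(32.2-phi); u=np.array([np.cos(a),np.sin(a)])
tgt=np.array([.6235,-.1748])-.103*u
goto([*tgt,.20],32.2-phi)
c=ctrl.camera("side"); np.savez("s4.npz",**c);crop(c,230,215,265,255,16,"pics/s4.png")
c=ctrl.camera("top"); np.savez("t4.npz",**c);crop(c,290,125,350,185,10,"pics/t4.png")
E
```

```text
t 9.1 pos [ 0.5336 -0.1266  0.2018] yawx -27.86 tiltz [-1.e-04  0.e+00 -1.e+00] F [ 0.14 -0.06 -4.  ] M [-0.014  0.026  0.051] open 0.159
slide [-0.02   0.014  0.035] rotz -0.0003
```

View pics/s4.png

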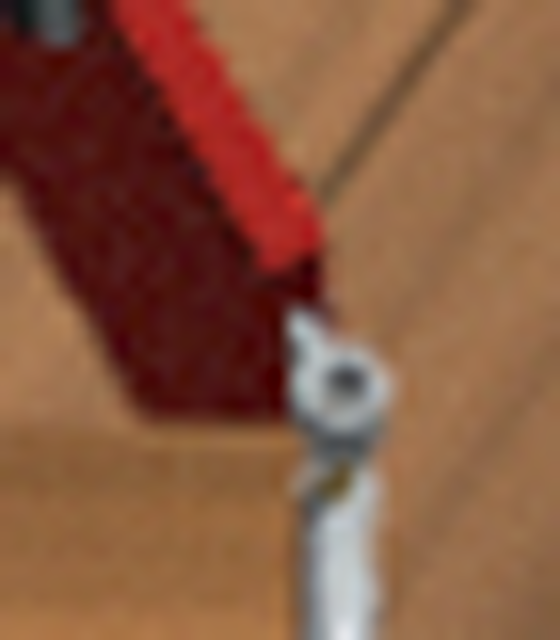

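View pics/t4.png

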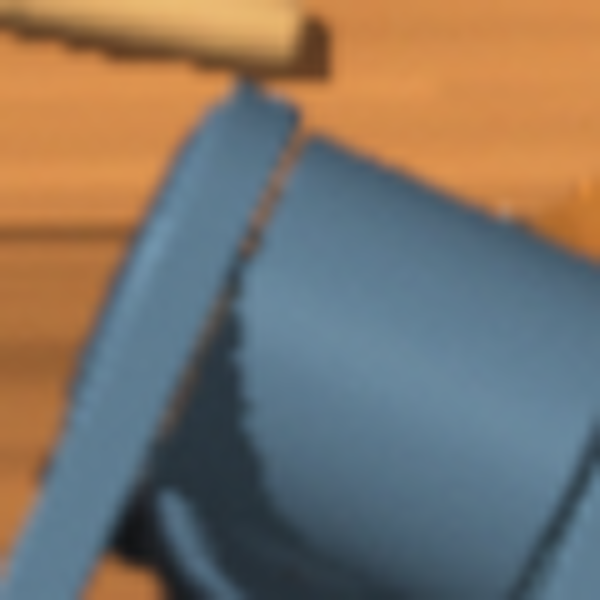

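```bash
python3 - <<'E'
from h import *
T=lambda x,y,x0,y0,k:((x+.5)/k-.5+x0,(y+.5)/k-.5+y0)
c=load("s4.npz"); f=c["frame"].astype(int)
print("s4 V\n",f[235:250,246:258].max(-1))
print("knuckle",onz(c,*T(347,382,230,215,16),.2132-.0))
a=np.radians(-27.86);u=np.array([np.cos(a),np.sin(a)]);print("kin",np.array([.5336,-.1266])+.103*u)
for n in ("s0","s3"):
    f=load({"s0":"side0.npz","s3":"s3.npz"}[n])["frame"].astype(float)[238:250,245:258]
    w=np.clip((f[...,0]+f[...,1])/2-f[...,2]-45,0,None)
    print(n,"R-B\n",((f[...,0]+f[...,1])/2-f[...,2]).astype(int))
E
```

```text
s4 V
 [[ 78  73 168 161 132 148 159 150 145 150 155 157]
 [ 78  72 116 185 167 165 162 150 146 159 160 161]
 [ 77  73 104 183 182 158 168 166 156 158 159 156]
 [ 73  70 143 187 133  77 105 175 173 160 159 160]
 [ 72  76 137 181 136 101 115 182 169 160 161 159]
 [ 74  73 101 156 147 148 158 157 159 158 157 160]
 [103 107  97  97 139 156 143 120 149 163 159 162]
 [153 152 138 100  85  86  89 121 152 161 161 157]
 [141 141 136 114  94  92  96 143 162 166 160 155]
 [136 137 144 139 111  99 143 166 162 162 155 152]
 [138 138 145 112  92 113 176 177 160 158 153 147]
 [148 149 123  86 116 164 185 169 161 157 149 145]
 [154 158 126 101 177 201 181 169 162 155 144 142]
 [155 155 122 126 183 194 181 163 150 150 146 143]
 [151 152 120 123 183 200 184 164 148 142 145 151]]
knuckle [ 0.62621699 -0.17478851  0.2132    ]
kin [ 0.62466149 -0.17473321]
s0 R-B
 [[ 57  54  52  56  56  56  54  50  53  54  58  58  56]
 [ 57  56  57  56  58  53  52  55  56  57  55  59  60]
 [ 53  54  55  55  55  51  53  54  56  57  56  59  59]
 [ 58  60  56  57  52  54  58  57  56  54  57  54  58]
 [ 60  61  61  61  53  7
[... 385 characters left out ...]
6  -6   5  36  57  54  51  51]]
s3 R-B
 [[ 53  56  55  57  56  55  53  53  54  57  58  59  58]
 [ 43  57  56  57  58  54  53  55  57  58  59  54  58]
 [ 17  33  52  58  56  56  56  55  58  58  58  58  56]
 [  6  23  45  59  54  55  59  60  52  57  57  58  60]
 [ 65  66  66  64  52  73  87  70  58  60  58  62  58]
 [ 59  60  58  53  46  87 111  58  47  58  59  58  55]
 [ 58  56  62  41  22  62  85  14  27  59  61  58  53]
 [ 62  58  60  33  15  34  36  -3  18  56  59  55  53]
 [ 64  64  65  39   3   2  11  -4  20  56  57  56  51]
 [ 65  67  67  40   2  -7  -6  -4  31  53  59  52  51]
 [ 63  66  67  43  -1  -5  -5   2  38  61  52  53  50]
 [ 66  62  65  39  -2  -3  -7   5  36  59  53  52  55]]
```

```bash
python3 - <<'E'
from h import *
c=load("s4.npz")
print("knuckle",onz(c,251.12,238.45,.2132))
for r in (242.6,242.9,243.2): print("pin",onz(c,250.6,r,.178))
t=load("top0.npz")
f=t["frame"].astype(float)[148:170,315:335]; print(((f[...,0]+f[...,1])/2-f[...,2]).astype(int))
E
```

```text
knuckle [ 0.62604509 -0.17507325  0.2132    ]
pin [ 0.62438842 -0.17484896  0.178     ]
pin [ 0.62493629 -0.17569076  0.178     ]
pin [ 0.6254838  -0.17653201  0.178     ]
[[ 67  68  67  69  68  68  68  67  67  68  67  67  67  67  67  67  67  66
   62  52]
 [ 79  79  78  80  79  80  79  78  79  79  80  79  80  79  79  79  78  74
   50  17]
 [ 84  84  85  86  85  85  84  84  84  84  84  84  83  83  83  80  72  53
   25   4]
 [ 80  81  82  82  80  81  80  82  81  81  81  81  81  81  74  52  28  19
    7   0]
 [ 81  81  81  80  80  82  80  81  82  81  81  79  78  68  49  20   5   2
    1   7]
 [ 82  83  82  82  82  81  81  82  81  82  79  78  62  33  16   4   0  -1
    2  31]
 [ 83  83  82  83  83  82  83  83  83  75  61  73  93  60  16   2   0   0
   11  46]
 [ 82  83  83  83  84  82  83  84  76  49  41  83 129 100  27   2   0   8
   34  55]
 [ 83  82  84  83  83  83  83  81  66  27  32  74 111  78  22   3   3  27
   53  60]
 [ 82  82  82  83  81  82  82  79  63  20  14  33  48  26   4   1  12  46
   57  61]
 [ 79  77  78  78  77  78  78  77  65  22   4   7   8   2   0   6  23  44
   5
[... 242 characters left out ...]
  43  38
   42  40]
 [ 73  73  74  71  56  30  60 101  62  16   1   0  11  39  58  59  47  39
   38  37]
 [ 76  76  77  72  40  26  63 120  82  19   2   6  30  54  62  60  46  39
   38  39]
 [ 79  78  78  70  28  12  33  66  47  23  29  35  52  60  61  56  44  38
   40  42]
 [ 81  81  81  76  40  13   9  13  27  47  55  50  55  62  59  49  42  42
   43  44]
 [ 83  82  83  82  70  45  27  24  47  65  57  43  47  56  53  44  43  45
   46  46]
 [ 84  83  84  83  82  76  68  67  73  69  54  40  41  49  49  46  47  46
   47  47]
 [ 82  82  83  83  83  81  81  79  78  74  64  49  40  46  51  53  53  50
   47  48]
 [ 78  79  80  79  79  79  79  77  77  76  72  54  41  57  76  85  85  68
   55  48]]
```

Call:
drive_tool(
  deltas=[
    {"slide":[-0.01,0,0.06],"delta_rot":[0,0,0],"hand":0},
    {"slide":[0,0,0.06],"delta_rot":[0,0,0],"hand":0},
    {"slide":[0,0,0.06],"delta_rot":[0,0,0],"hand":0},
    {"slide":[0,0,0.04],"delta_rot":[0,0,0],"hand":0},
    {"slide":[0,0,0.02],"delta_rot":[0,0,0],"hand":0},
  ],
)

```text
time_s: 9.82
eef_pos: [0.5328, -0.1261, 0.1896]
eef_rot: [-0.0, 0.971, -0.241, -0.0]
wrist_force: [0.6, 0.8, -2.7]
opening: 0.151
```

Call:
drive_tool(
  deltas=[
    {"slide":[0,0,0.02],"delta_rot":[0,0,0],"hand":0},
    {"slide":[0,0,0.02],"delta_rot":[0,0,0],"hand":0},
    {"slide":[0,0,0.02],"delta_rot":[0,0,0],"hand":0},
    {"slide":[0,0,0.02],"delta_rot":[0,0,0],"hand":0},
    {"slide":[0,0,0],"delta_rot":[0,0,0],"hand":0},
  ],
)

```text
time_s: 10.45
eef_pos: [0.5328, -0.1262, 0.1857]
eef_rot: [-0.0, 0.971, -0.241, -0.0]
wrist_force: [1.0, -0.6, -2.5]
opening: 0.156
```

```bash
python3 - <<'E'
from h import *
goto([.5324,-.1268,.1726],-27.8)
E
```

```text
t 10.45 pos [ 0.5328 -0.1262  0.1857] yawx -27.86 tiltz [-2.e-04  1.e-04 -1.e+00] F [ 1.04 -0.6  -2.49] M [ 0.032  0.026 -0.008] open 0.156
slide [-0.     0.015  0.262] rotz -0.0003
```

Call:
drive_tool(
  deltas=[
    {"slide":[0,0,0.02],"delta_rot":[0,0,0],"hand":0},
    {"slide":[0,0,0.02],"delta_rot":[0,0,0],"hand":0},
    {"slide":[0,0,0.02],"delta_rot":[0,0,0],"hand":0},
    {"slide":[0,0,0],"delta_rot":[0,0,0],"hand":0},
    {"slide":[0,0,0],"delta_rot":[0,0,0],"hand":0},
  ],
)

```text
time_s: 11.08
eef_pos: [0.5328, -0.1261, 0.1828]
eef_rot: [-0.0, 0.971, -0.241, -0.0]
wrist_force: [0.2, -0.7, -2.9]
opening: 0.158
```

```bash
python3 - <<'E'
from h import *
goto([.5324,-.1268,.1726],-27.8)
c=ctrl.camera("side"); np.savez("s5.npz",**c);crop(c,230,215,265,255,16,"pics/s5.png")
E
```

```text
t 11.07 pos [ 0.5328 -0.1261  0.1828] yawx -27.86 tiltz [-0.  0. -1.] F [ 0.16 -0.73 -2.87] M [-0.072  0.008  0.047] open 0.158
slide [-0.001  0.016  0.204] rotz -0.0003
```

View pics/s5.png

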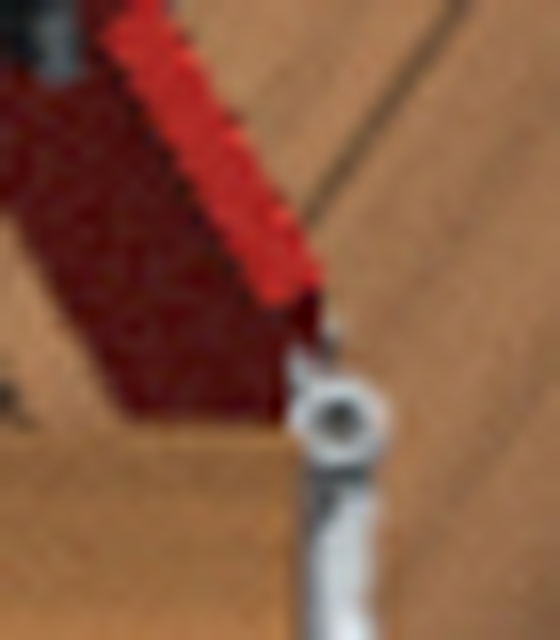

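The ring (hole at crop 342,420) now covers the pin tip. There has been no contact force and the knuckle is already below tip height, so it appears to be on the pins. I'll keep lowering in 1 mm steps.

Call:
drive_tool(
  deltas=[
    {"slide":[0,0,0.02],"delta_rot":[0,0,0],"hand":0},
    {"slide":[0,0,0.02],"delta_rot":[0,0,0],"hand":0},
    {"slide":[0,0,0.02],"delta_rot":[0,0,0],"hand":0},
    {"slide":[0,0,0.02],"delta_rot":[0,0,0],"hand":0},
    {"slide":[0,0,0],"delta_rot":[0,0,0],"hand":0},
  ],
)

```text
time_s: 11.75
eef_pos: [0.5327, -0.1261, 0.1787]
eef_rot: [-0.0, 0.971, -0.241, -0.0]
wrist_force: [0.2, 0.3, -2.8]
opening: 0.154
```

Call:
drive_tool(
  deltas=[
    {"slide":[0,0,0.02],"delta_rot":[0,0,0],"hand":0},
    {"slide":[0,0,0.02],"delta_rot":[0,0,0],"hand":0},
    {"slide":[0,0,0.02],"delta_rot":[0,0,0],"hand":0},
    {"slide":[0,0,0.02],"delta_rot":[0,0,0],"hand":0},
    {"slide":[0,0,0],"delta_rot":[0,0,0],"hand":0},
  ],
)

```text
time_s: 12.38
eef_pos: [0.5327, -0.1261, 0.1746]
eef_rot: [-0.0, 0.971, -0.241, -0.0]
wrist_force: [-0.4, 0.6, -3.6]
opening: 0.159
```

```bash
python3 - <<'E'
from h import *
goto([.5324,-.1268,.1726],-27.8)
E
```

```text
t 12.38 pos [ 0.5327 -0.1261  0.1746] yawx -27.86 tiltz [-2.e-04  1.e-04 -1.e+00] F [-0.43  0.58 -3.58] M [-0.01   0.025  0.009] open 0.159
slide [0.    0.015 0.041] rotz -0.0003
```

Call:
drive_tool(
  deltas=[
    {"slide":[0,0,0.01],"delta_rot":[0,0,0],"hand":0},
    {"slide":[0,0,0.01],"delta_rot":[0,0,0],"hand":0},
    {"slide":[0,0,0.01],"delta_rot":[0,0,0],"hand":0},
    {"slide":[0,0,0.01],"delta_rot":[0,0,0],"hand":0},
    {"slide":[0,0,0],"delta_rot":[0,0,0],"hand":0},
  ],
)

```text
time_s: 13.0
eef_pos: [0.5328, -0.1262, 0.1728]
eef_rot: [0.0, 0.971, -0.241, 0.0]
wrist_force: [0.5, -0.3, -3.3]
opening: 0.155
```

Call:
drive_tool(
  deltas=[
    {"slide":[0,0,0.01],"delta_rot":[0,0,0],"hand":0},
    {"slide":[0,0,0.01],"delta_rot":[0,0,0],"hand":0},
    {"slide":[0,0,0],"delta_rot":[0,0,0],"hand":0},
    {"slide":[0,0,0],"delta_rot":[0,0,0],"hand":0},
    {"slide":[0,0,0],"delta_rot":[0,0,0],"hand":0},
  ],
)

```text
time_s: 13.62
eef_pos: [0.5329, -0.1261, 0.1722]
eef_rot: [0.0, 0.971, -0.241, 0.0]
wrist_force: [-3.6, 1.9, 5.0]
opening: 0.154
```

```bash
python3 - <<'E'
from h import *
goto([.5324,-.1268,.1726],-27.8)
c=ctrl.camera("side"); np.savez("s6.npz",**c);crop(c,215,185,265,255,10,"pics/s6.png")
E
```

```text
t 13.62 pos [ 0.5329 -0.1261  0.1722] yawx -27.86 tiltz [ 3.e-04 -1.e-04 -1.e+00] F [-3.61  1.93  5.03] M [0.164 0.271 0.016] open 0.154
slide [-0.003  0.016 -0.008] rotz -0.0003
```

View pics/s6.png

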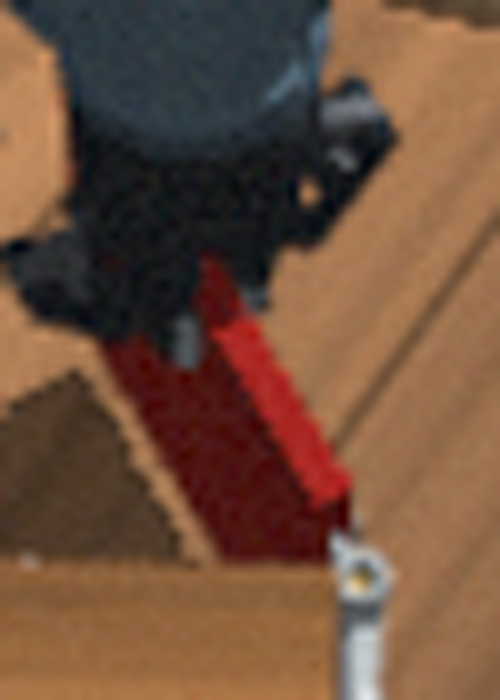

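The brass pin shows inside the upper knuckle's bore at crop (360,578). Seat contact came at TCP z 0.1722, against 0.1726 predicted. Now I'll release.

Call:
drive_tool(
  deltas=[
    {"slide":[0,0,0],"delta_rot":[0,0,0],"hand":0.25},
    {"slide":[0,0,0],"delta_rot":[0,0,0],"hand":0.4},
    {"slide":[0,0,0],"delta_rot":[0,0,0],"hand":0.6},
    {"slide":[0,0,0],"delta_rot":[0,0,0],"hand":0.7},
    {"slide":[0,0,0],"delta_rot":[0,0,0],"hand":0.7},
  ],
)

```text
time_s: 14.3
eef_pos: [0.5329, -0.1262, 0.1717]
eef_rot: [-0.0, 0.971, -0.241, 0.0]
wrist_force: [-0.5, 0.4, 0.5]
opening: 0.701
```

```bash
python3 - <<'E'
from h import *
goto([.5324,-.1268,.27],-27.8)
c=ctrl.camera("side"); np.savez("s7.npz",**c);crop(c,195,165,265,255,8,"pics/s7.png")
E
```

```text
t 14.3 pos [ 0.5329 -0.1262  0.1717] yawx -27.86 tiltz [ 0.  0. -1.] F [-0.51  0.38  0.51] M [ 0.011  0.006 -0.016] open 0.701
slide [-0.002  0.015 -1.965] rotz -0.0004
```

View pics/s7.png

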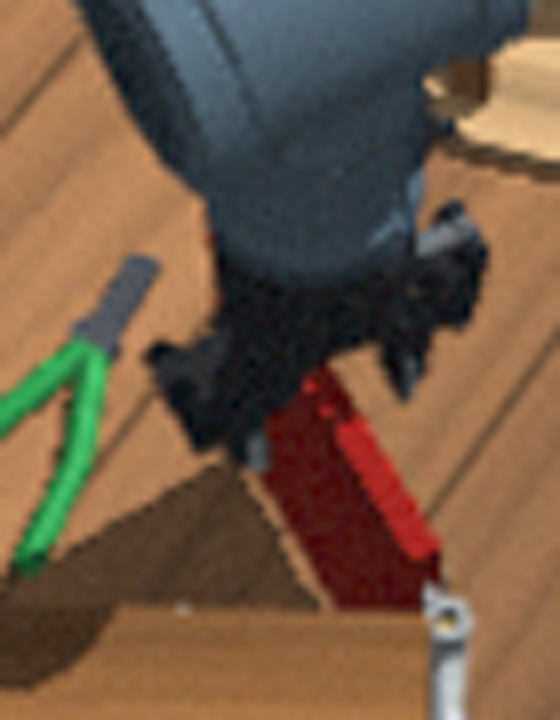

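The gripper is open and clear. The door stays hung with the pin visible in the bore at crop (447,612), and the wrist force is about 0. Next I'll rise and move round to the outer face.

Call:
drive_tool(
  deltas=[
    {"slide":[0,0,-0.15],"delta_rot":[0,0,0],"hand":0.7},
    {"slide":[0,0,-0.4],"delta_rot":[0,0,0],"hand":0.7},
    {"slide":[0,0,-0.5],"delta_rot":[0,0,0],"hand":0.7},
    {"slide":[0,0,-0.5],"delta_rot":[0,0,0],"hand":0.7},
    {"slide":[0,0,-0.45],"delta_rot":[0,0,0],"hand":0.6},
  ],
)

```text
time_s: 14.98
eef_pos: [0.533, -0.1262, 0.2735]
eef_rot: [0.0, 0.971, -0.241, 0.001]
wrist_force: [-0.2, -1.2, 0.1]
opening: 0.599
```

Call:
drive_tool(
  deltas=[
    {"slide":[-0.38,-0.35,0],"delta_rot":[0,0,0],"hand":0},
    {"slide":[-0.38,-0.35,0],"delta_rot":[0,0,0],"hand":0},
    {"slide":[-0.38,-0.3,0],"delta_rot":[0,0,0],"hand":0},
    {"slide":[0,0,0],"delta_rot":[0,0,0],"hand":0},
    {"slide":[0,0,0],"delta_rot":[0,0,0],"hand":0},
  ],
)

```text
time_s: 15.6
eef_pos: [0.5057, -0.055, 0.2716]
eef_rot: [0.0, 0.971, -0.24, -0.0]
wrist_force: [-0.6, 1.0, 1.0]
opening: 0.0
```

```bash
cat >> h.py <<'E'
PIN=np.array([.624,-.1743])
def rel():
    o,R=st(); p=o["eef_pos"][:2]-PIN
    print("r",round(-p@R[:2,0]*1000,1),"d",round(-p@R[:2,1]*1000,1))
E
python3 - <<'E'
from h import *
goto([.5324,-.1268,.17],-27.8);rel()
c=ctrl.camera("side"); crop(c,175,125,275,255,5,"pics/s8.png")
c=ctrl.camera("top"); crop(c,250,120,400,250,5,"pics/t8.png")
E
```

```text
t 15.6 pos [ 0.5057 -0.055   0.2716] yawx -27.81 tiltz [-1.e-04 -3.e-04 -1.e+00] F [-0.61  0.99  0.96] M [ 0.007 -0.034  0.024] open 0.0
slide [1.143 1.021 2.032] rotz -0.0001
r 160.3 d 50.4
```

View pics/s8.png

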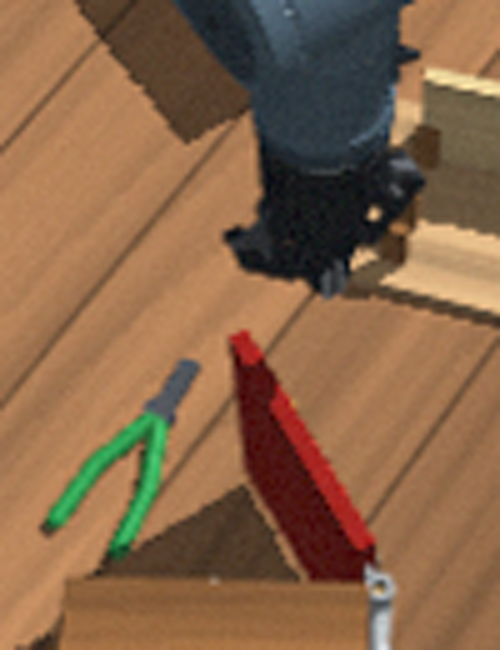

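View pics/t8.png

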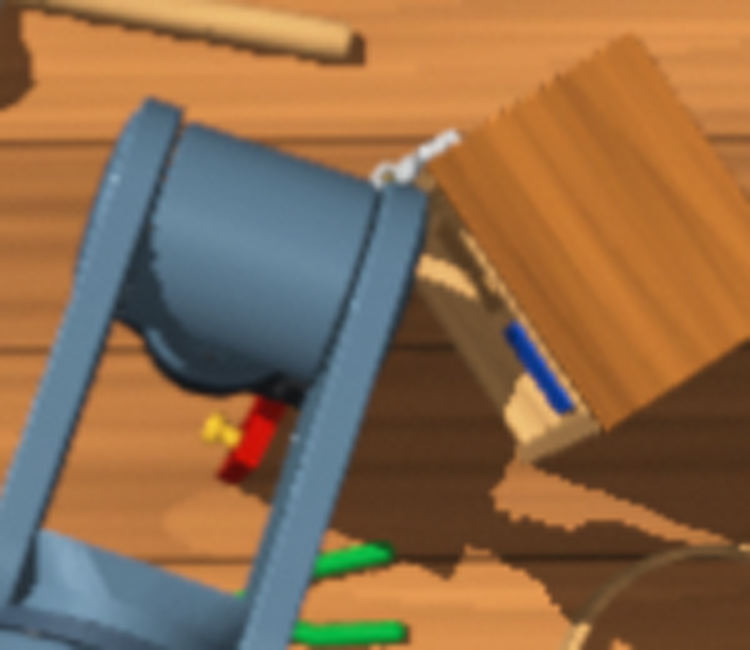

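The door hangs upright on both pins at about 60° open. The shut gripper is off its outer (knob) side. Now descending beside it.

Call:
drive_tool(
  deltas=[
    {"slide":[0,0,0.4],"delta_rot":[0,0,0],"hand":0},
    {"slide":[0,0,0.5],"delta_rot":[0,0,0],"hand":0},
    {"slide":[0,0,0.5],"delta_rot":[0,0,0],"hand":0},
    {"slide":[0,0,0.4],"delta_rot":[0,0,0],"hand":0},
    {"slide":[0,0.1,0],"delta_rot":[0,0,0],"hand":0},
  ],
)

```text
time_s: 16.32
eef_pos: [0.5023, -0.0599, 0.18]
eef_rot: [-0.0, 0.971, -0.241, -0.002]
wrist_force: [-0.3, 0.0, 0.4]
opening: 0.004
```

Call:
drive_tool(
  deltas=[
    {"slide":[0,0.1,0],"delta_rot":[0,0,0],"hand":0},
    {"slide":[0,0.1,0],"delta_rot":[0,0,0],"hand":0},
    {"slide":[0,0.1,0],"delta_rot":[0,0,0],"hand":0},
    {"slide":[0,0.1,0],"delta_rot":[0,0,0],"hand":0},
    {"slide":[0,0.1,0],"delta_rot":[0,0,0],"hand":0},
  ],
)

```text
time_s: 16.95
eef_pos: [0.4917, -0.0822, 0.182]
eef_rot: [0.0, 0.971, -0.241, 0.0]
wrist_force: [-1.1, -0.2, 0.4]
opening: 0.004
```

```bash
python3 - <<'E'
from h import *
goto([.5324,-.1268,.17],-27.8);rel()
c=ctrl.camera("side"); crop(c,175,125,275,255,5,"pics/s9.png")
E
```

```text
t 16.95 pos [ 0.4917 -0.0822  0.182 ] yawx -27.86 tiltz [ 3.e-04 -1.e-04 -1.e+00] F [-1.07 -0.18  0.36] M [ 0.061 -0.065 -0.034] open 0.004
slide [1.137 0.41  0.24 ] rotz -0.0003
r 160.0 d 19.6
```

View pics/s9.png

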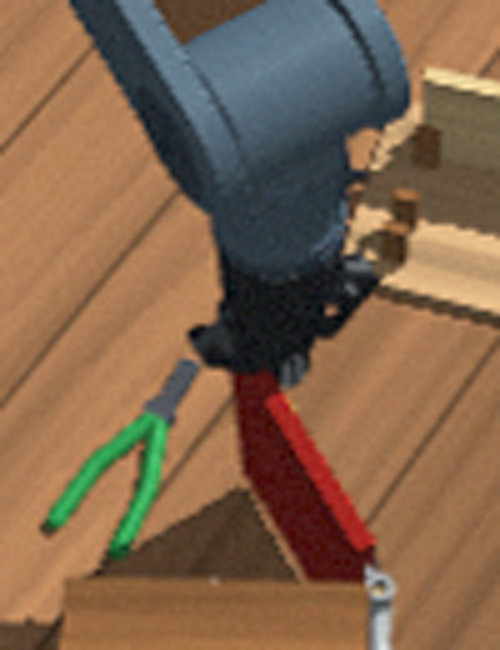

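```bash
python3 - <<'E'
from h import *
c=load("s7.npz")
T=lambda x,y,x0,y0,k:((x+.5)/k-.5+x0,(y+.5)/k-.5+y0)
o,R=st()
# vertical tool plane through TCP containing tool y and z; normal = tool x
for p in [(192,335),(205,350),(225,372),(290,385)]:
    a,d=ray(c,*T(*p,175,125,5)); n=R[:,0]
    X=a+d*(((o["eef_pos"]-a)@n)/(d@n)); e=R.T@(X-o["eef_pos"]); print(p,(e*1000).round(1),X[2].round(3))
E
```

```text
(192, 335) [  -0.    61.1 -104.3] 0.286
(205, 350) [ -0.   54.  -79.3] 0.261
(225, 372) [ -0.   42.4 -40.4] 0.222
(290, 385) [ 0.  -2.2 17.8] 0.164
```

Call:
drive_tool(
  deltas=[
    {"slide":[0,-0.1,-0.12],"delta_rot":[0,0,0],"hand":0},
    {"slide":[0,0,-0.12],"delta_rot":[0,0,0],"hand":0},
    {"slide":[0,0.1,0],"delta_rot":[0,0,0],"hand":0},
    {"slide":[-0.018,0.174,0],"delta_rot":[0,0,-0.0167],"hand":0},
    {"slide":[-0.018,0.174,0],"delta_rot":[0,0,-0.0167],"hand":0},
  ],
)

```text
time_s: 17.62
eef_pos: [0.4822, -0.0969, 0.1938]
eef_rot: [0.0, 0.982, -0.188, -0.0]
wrist_force: [1.0, 0.4, -0.5]
opening: -0.004
```

Call:
drive_tool(
  deltas=[
    {"slide":[-0.018,0.174,0],"delta_rot":[0,0,-0.0167],"hand":0},
    {"slide":[-0.018,0.174,0],"delta_rot":[0,0,-0.0167],"hand":0},
    {"slide":[-0.018,0.174,0],"delta_rot":[0,0,-0.0167],"hand":0},
    {"slide":[-0.018,0.174,0],"delta_rot":[0,0,-0.0167],"hand":0},
    {"slide":[-0.018,0.174,0],"delta_rot":[0,0,-0.0167],"hand":0},
  ],
)

```text
time_s: 18.25
eef_pos: [0.466, -0.1375, 0.1938]
eef_rot: [0.0, 0.998, -0.059, -0.0]
wrist_force: [-0.0, -0.8, 0.1]
opening: 0.002
```

```bash
python3 - <<'E'
from h import *
goto([.5324,-.1268,.17]);rel()
c=ctrl.camera("side"); crop(c,175,125,275,255,5,"pics/s10.png")
E
```

```text
t 18.25 pos [ 0.466  -0.1375  0.1938] yawx -6.71 tiltz [-1.e-04 -0.e+00 -1.e+00] F [-0.03 -0.8   0.13] M [ 0.02  -0.018 -0.012] open 0.002
slide [ 1.293 -0.368  0.475] rotz 0.0
r 161.2 d 18.1
```

View pics/s10.png

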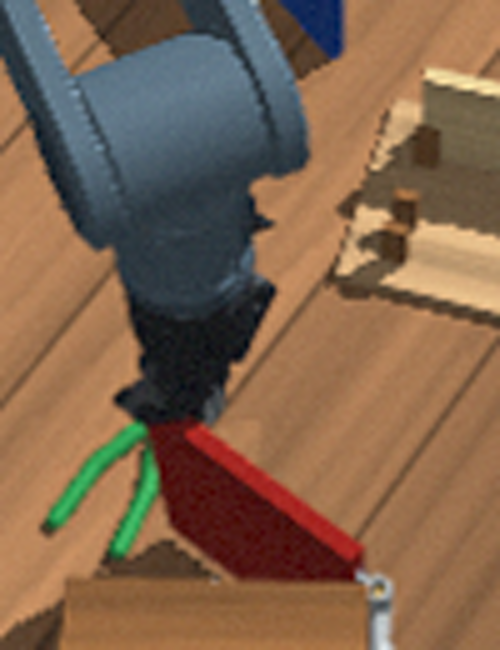

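The door is following the closed fingers, and its top edge now runs from crop (190,430) to (355,550). Continuing the arc.

Call:
drive_tool(
  deltas=[
    {"slide":[-0.018,0.174,0],"delta_rot":[0,0,-0.0167],"hand":0},
    {"slide":[-0.018,0.174,0],"delta_rot":[0,0,-0.0167],"hand":0},
    {"slide":[-0.018,0.174,0],"delta_rot":[0,0,-0.0167],"hand":0},
    {"slide":[-0.018,0.174,0],"delta_rot":[0,0,-0.0167],"hand":0},
    {"slide":[-0.018,0.174,0],"delta_rot":[0,0,-0.0167],"hand":0},
  ],
)

```text
time_s: 18.92
eef_pos: [0.4611, -0.1806, 0.1937]
eef_rot: [-0.0, 0.997, 0.072, -0.0]
wrist_force: [0.2, -0.9, 0.5]
opening: 0.0
```

Call:
drive_tool(
  deltas=[
    {"slide":[-0.018,0.174,0],"delta_rot":[0,0,-0.0167],"hand":0},
    {"slide":[-0.016,0.145,0],"delta_rot":[0,0,-0.0139],"hand":0},
    {"slide":[-0.012,0.116,0],"delta_rot":[0,0,-0.0111],"hand":0},
    {"slide":[-0.008,0.087,0],"delta_rot":[0,0,-0.0083],"hand":0},
    {"slide":[-0.006,0.058,0],"delta_rot":[0,0,-0.0056],"hand":0},
  ],
)

```text
time_s: 19.55
eef_pos: [0.4643, -0.2095, 0.1938]
eef_rot: [-0.0, 0.987, 0.159, -0.0]
wrist_force: [0.4, 1.0, 0.1]
opening: 0.005
```

```bash
python3 - <<'E'
from h import *
goto([.5324,-.1268,.17]);rel()
c=ctrl.camera("side"); crop(c,155,165,265,295,5,"pics/s11.png")
c=ctrl.camera("top"); crop(c,290,120,420,250,5,"pics/t11.png")
E
```

```text
t 19.55 pos [ 0.4643 -0.2095  0.1938] yawx 18.25 tiltz [-1.e-04  1.e-04 -1.e+00] F [0.42 0.96 0.13] M [ 0.041 -0.012  0.022] open 0.005
slide [ 1.811 -1.145  0.475] rotz 0.0
r 162.7 d 16.6
```

View pics/s11.png

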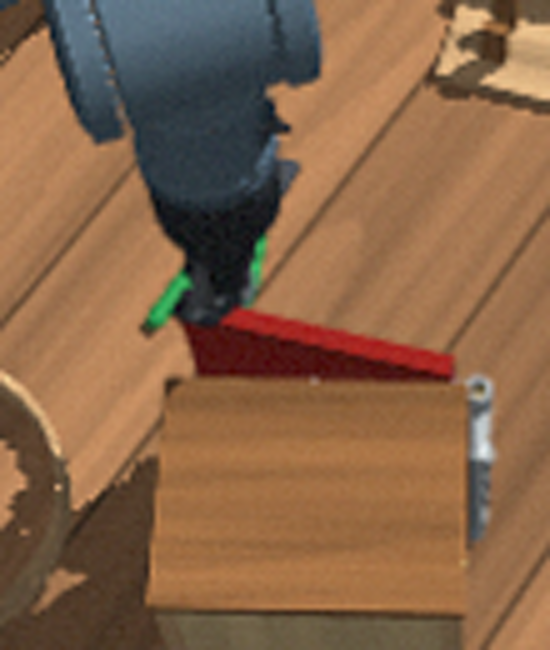

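View pics/t11.png

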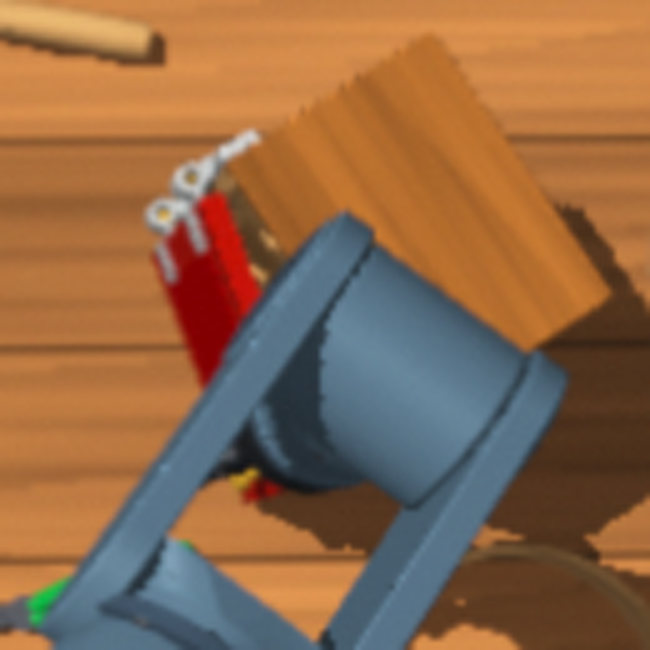

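Both brass pins show inside their knuckles (top crop (190,178) and (162,213)), with about 14° left to go. I'll slow down.

Call:
drive_tool(
  deltas=[
    {"slide":[-0.005,0.058,0],"delta_rot":[0,0,-0.0056],"hand":0},
    {"slide":[-0.005,0.058,0],"delta_rot":[0,0,-0.0056],"hand":0},
    {"slide":[-0.005,0.058,0],"delta_rot":[0,0,-0.0056],"hand":0},
    {"slide":[-0.005,0.058,0],"delta_rot":[0,0,-0.0056],"hand":0},
    {"slide":[-0.005,0.058,0],"delta_rot":[0,0,-0.0056],"hand":0},
  ],
)

```text
time_s: 20.27
eef_pos: [0.4682, -0.2236, 0.1938]
eef_rot: [-0.0, 0.979, 0.202, -0.0]
wrist_force: [0.2, -1.0, 0.3]
opening: -0.003
```

Call:
drive_tool(
  deltas=[
    {"slide":[-0.005,0.058,0],"delta_rot":[0,0,-0.0056],"hand":0},
    {"slide":[-0.005,0.058,0],"delta_rot":[0,0,-0.0056],"hand":0},
    {"slide":[-0.005,0.058,0],"delta_rot":[0,0,-0.0056],"hand":0},
    {"slide":[-0.005,0.058,0],"delta_rot":[0,0,-0.0056],"hand":0},
    {"slide":[-0.003,0.03,0],"delta_rot":[0,0,-0.0028],"hand":0},
  ],
)

```text
time_s: 20.9
eef_pos: [0.4727, -0.2359, 0.1938]
eef_rot: [-0.0, 0.971, 0.241, 0.0]
wrist_force: [0.2, -0.1, 0.1]
opening: -0.001
```

```bash
python3 - <<'E'
from h import *
goto([.5324,-.1268,.17]);rel()
c=ctrl.camera("side"); crop(c,175,215,265,275,8,"pics/s12.png")
E
```

```text
t 20.9 pos [ 0.4727 -0.2359  0.1938] yawx 27.83 tiltz [ 0.  0. -1.] F [ 0.23 -0.07  0.12] M [0.033 0.063 0.002] open -0.001
slide [ 2.074 -1.373  0.476] rotz 0.0
r 162.5 d 16.1
```

View pics/s12.png

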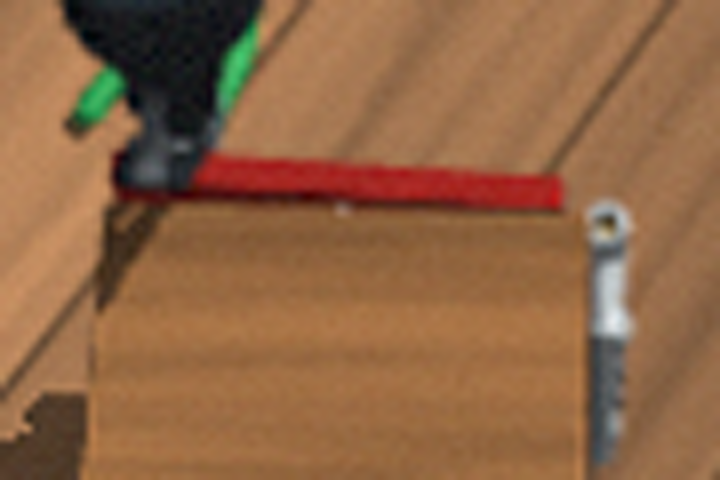

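Call:
drive_tool(
  deltas=[
    {"slide":[-0.002,0.03,0],"delta_rot":[0,0,-0.0028],"hand":0},
    {"slide":[-0.002,0.03,0],"delta_rot":[0,0,-0.0028],"hand":0},
    {"slide":[-0.002,0.03,0],"delta_rot":[0,0,-0.0028],"hand":0},
    {"slide":[-0.002,0.03,0],"delta_rot":[0,0,-0.0028],"hand":0},
    {"slide":[-0.002,0.03,0],"delta_rot":[0,0,-0.0028],"hand":0},
  ],
)

```text
time_s: 21.58
eef_pos: [0.4759, -0.2427, 0.1938]
eef_rot: [0.0, 0.965, 0.262, -0.0]
wrist_force: [-0.1, -0.5, 0.9]
opening: 0.001
```

Call:
drive_tool(
  deltas=[
    {"slide":[-0.002,0.02,0],"delta_rot":[0,0,-0.002],"hand":0},
    {"slide":[-0.002,0.02,0],"delta_rot":[0,0,-0.002],"hand":0},
    {"slide":[0,0.01,0],"delta_rot":[0,0,0],"hand":0},
    {"slide":[0,0,0],"delta_rot":[0,0,0],"hand":0},
    {"slide":[0,0,0],"delta_rot":[0,0,0],"hand":0},
  ],
)

```text
time_s: 22.2
eef_pos: [0.4769, -0.2448, 0.1938]
eef_rot: [-0.0, 0.964, 0.268, 0.0]
wrist_force: [0.7, 0.5, 0.0]
opening: -0.001
```

```bash
python3 - <<'E'
from h import *
goto([.5324,-.1268,.17]);rel()
c=ctrl.camera("side"); crop(c,175,215,265,275,8,"pics/s13.png")
E
```

```text
t 22.2 pos [ 0.4769 -0.2448  0.1938] yawx 31.03 tiltz [ 0.  0. -1.] F [0.66 0.54 0.  ] M [-0.008  0.028  0.015] open -0.001
slide [ 2.167 -1.451  0.476] rotz 0.0
r 162.4 d 15.4
```

View pics/s13.png

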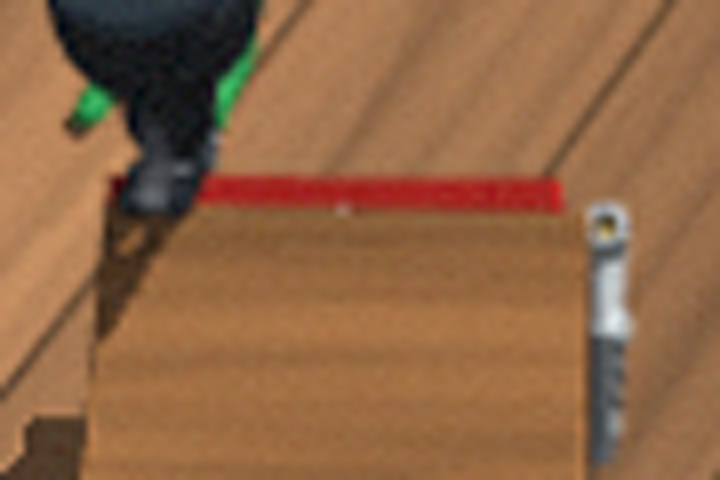

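Call:
drive_tool(
  deltas=[
    {"slide":[0,0.015,0],"delta_rot":[0,0,-0.001],"hand":0},
    {"slide":[0,0.015,0],"delta_rot":[0,0,-0.001],"hand":0},
    {"slide":[0,0.015,0],"delta_rot":[0,0,-0.001],"hand":0},
    {"slide":[0,0,0],"delta_rot":[0,0,0],"hand":0},
    {"slide":[0,0,0],"delta_rot":[0,0,0],"hand":0},
  ],
)

```text
time_s: 22.88
eef_pos: [0.4781, -0.2468, 0.1938]
eef_rot: [-0.0, 0.962, 0.272, 0.0]
wrist_force: [-1.2, 0.7, 0.2]
opening: -0.001
```

Call:
drive_tool(
  deltas=[
    {"slide":[0,0.015,0],"delta_rot":[0,0,-0.001],"hand":0},
    {"slide":[0,0.015,0],"delta_rot":[0,0,-0.001],"hand":0},
    {"slide":[0,0,0],"delta_rot":[0,0,0],"hand":0},
    {"slide":[0,0,0],"delta_rot":[0,0,0],"hand":0},
    {"slide":[0,0,0],"delta_rot":[0,0,0],"hand":0},
  ],
)

```text
time_s: 23.5
eef_pos: [0.4785, -0.2475, 0.1937]
eef_rot: [-0.001, 0.961, 0.275, -0.0]
wrist_force: [-3.4, 3.5, 2.1]
opening: -0.004
```

```bash
python3 - <<'E'
from h import *
goto([.5324,-.1268,.17]);rel()
E
```

```text
t 23.5 pos [ 0.4785 -0.2475  0.1937] yawx 31.94 tiltz [-0.001  0.001 -1.   ] F [-3.42  3.48  2.14] M [0.605 0.513 0.016] open -0.004
slide [ 2.192 -1.478  0.476] rotz 0.0
r 162.2 d 14.8
```

There is a steady 5 N reaction, so the door is bearing on the frame. Backing straight off, then up and away.

Call:
drive_tool(
  deltas=[
    {"slide":[0,-0.05,0],"delta_rot":[0,0,0],"hand":0},
    {"slide":[0,-0.15,0],"delta_rot":[0,0,0],"hand":0},
    {"slide":[0,-0.4,0],"delta_rot":[0,0,0],"hand":0},
    {"slide":[0,-0.5,0],"delta_rot":[0,0,0],"hand":0},
    {"slide":[0,-0.5,0],"delta_rot":[0,0,0],"hand":0},
  ],
)

```text
time_s: 24.12
eef_pos: [0.4362, -0.1795, 0.1938]
eef_rot: [0.0, 0.961, 0.275, 0.0]
wrist_force: [-0.1, 0.4, -0.6]
opening: -0.001
```

Call:
drive_tool(
  deltas=[
    {"slide":[0,-0.4,-0.4],"delta_rot":[0,0,0],"hand":0},
    {"slide":[0,-0.4,-0.6],"delta_rot":[0,0,0],"hand":0},
    {"slide":[0,-0.4,-0.6],"delta_rot":[0,0,0],"hand":0},
    {"slide":[0,-0.4,0],"delta_rot":[0,0,0],"hand":0},
    {"slide":[0,-0.4,0],"delta_rot":[0,0,0],"hand":0},
  ],
)

```text
time_s: 24.75
eef_pos: [0.3835, -0.0948, 0.2743]
eef_rot: [0.001, 0.961, 0.275, 0.001]
wrist_force: [0.5, -1.2, -0.0]
opening: 0.003
```

Call:
drive_tool(
  deltas=[
    {"slide":[0,-0.4,0],"delta_rot":[0,0,0],"hand":0},
    {"slide":[0,-0.4,0],"delta_rot":[0,0,0],"hand":0},
    {"slide":[0,0,0],"delta_rot":[0,0,0],"hand":0},
    {"slide":[0,0,0],"delta_rot":[0,0,0],"hand":0},
    {"slide":[0,0,0],"delta_rot":[0,0,0],"hand":0},
  ],
)

```text
time_s: 25.38
eef_pos: [0.3628, -0.0618, 0.2738]
eef_rot: [0.0, 0.961, 0.275, 0.0]
wrist_force: [-0.5, 0.4, 1.1]
opening: -0.0
```

```bash
python3 - <<'E'
from h import *
goto([.5324,-.1268,.17])
c=ctrl.camera("side"); np.savez("s14.npz",**c);crop(c,175,215,265,275,8,"pics/s14.png")
c=ctrl.camera("top"); np.savez("t14.npz",**c);crop(c,290,120,420,250,6,"pics/t14.png"); cv2.imwrite("pics/t14f.png",c["frame"][:,:,::-1])
E
```

```text
t 25.38 pos [ 0.3628 -0.0618  0.2738] yawx 31.9 tiltz [ 1.e-04 -2.e-04 -1.e+00] F [-0.5   0.36  1.11] M [-0.015  0.01   0.009] open -0.0
slide [2.193 2.895 2.077] rotz 0.0
```

View pics/s14.png

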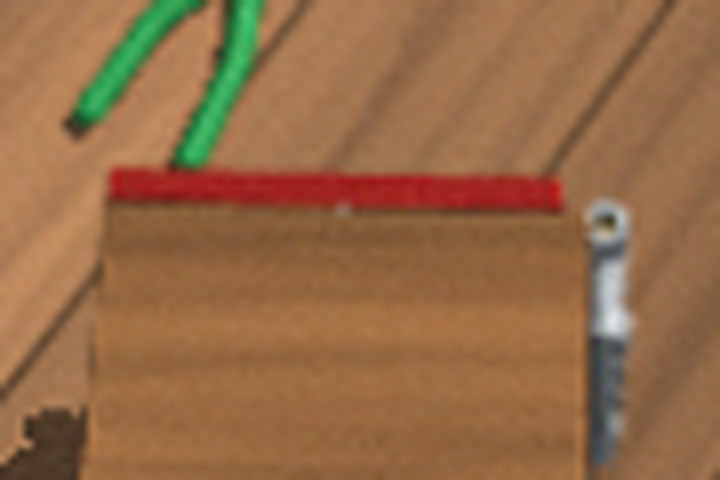

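View pics/t14.png

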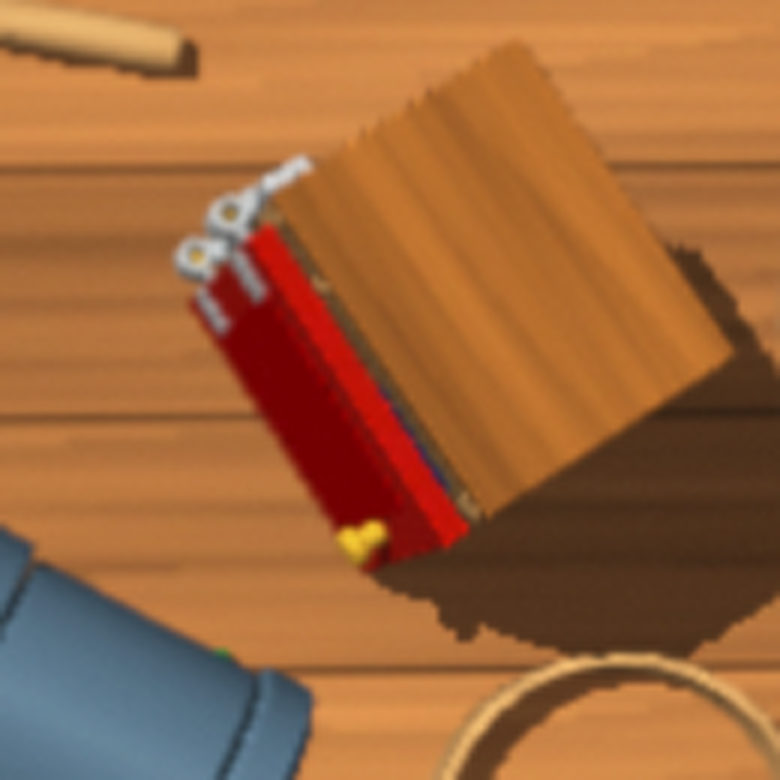

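```bash
cat > m.py <<'E'
from h import *
import sys
def meas(t,s):
    for c,n,box in ((t,"top",(320,150,375,220)),(s,"side",(185,230,250,246))):
        x0,y0,x1,y1=box
        h=cv2.cvtColor(c["frame"],cv2.COLOR_RGB2HSV)[y0:y1,x0:x1]
        m=(((h[...,0]<8)|(h[...,0]>172))&(h[...,1]>150)&(h[...,2]>150)).astype(np.uint8)
        cn=max(cv2.findContours(m,cv2.RETR_EXTERNAL,cv2.CHAIN_APPROX_NONE)[0],key=cv2.contourArea)
        b=cv2.boxPoints(cv2.minAreaRect(cn))+[x0,y0]
        ys,xs=np.nonzero(m)
        P=np.array([onz(c,x+x0,y+y0,.212)[:2] for x,y in zip(xs,ys)])
        cen=P.mean(0); w,v=np.linalg.eigh(np.cov((P-cen).T)); d=v[:,1]*np.sign(v[0,1])
        print(n,len(P),"yaw",np.degrees(np.arctan2(d[1],d[0])).round(2),"cen",cen.round(4),"len",np.ptp(P@d).round(4))
        xc=np.radians(-57.8);X=np.array([np.cos(xc),np.sin(xc)])
        print("   centre dist in front of pin axis plane->",((cen-PIN)@X*1000).round(1))
E
python3 - <<'E'
from m import *
meas(load("t14.npz"),load("s14.npz"))
t=load("top0.npz")
# cupboard front edge line at top: yaw from both views
T=lambda x,y,x0,y0,k:((x+.5)/k-.5+x0,(y+.5)/k-.5+y0)
for c,a,b in ((t,T(153,193,310,120,6),T(367,517,310,120,6)),(load("side0.npz"),T(82,98,175,225,6),T(441,102,175,225,6))):
    d=onz(c,*a,.222)-onz(c,*b,.222); d*=np.sign(d[0]); print(np.degrees(np.arctan2(d[1],d[0])), "len",np.linalg.norm(d))
E
```

```text
top 292 yaw 31.1 cen [ 0.5344 -0.2288] len 0.1723
   centre dist in front of pin axis plane-> -1.6
side 188 yaw 31.66 cen [ 0.5388 -0.2296] len 0.1709
   centre dist in front of pin axis plane-> 1.4
31.63036184026084 len 0.18206248811066542
32.730113770632634 len 0.17977835213389148
```

Side view: the door's left end has come back about 1 px compared with the pressed state, so it rebounded when I withdrew. It now lies about 1–2° open. The panel mid-plane carries the hinge axis, so a shut door should read a yaw slightly above the cupboard's. I'll check that it is at rest, then press again and retreat much more slowly.

```bash
python3 - <<'E'
from m import *
t=ctrl.camera("top");s=ctrl.camera("side"); meas(t,s); rel()
goto([.4785,-.2475,.1937],31.9)
E
```

```text
top 292 yaw 31.1 cen [ 0.5344 -0.2288] len 0.1723
   centre dist in front of pin axis plane-> -1.6
side 188 yaw 31.59 cen [ 0.5393 -0.2294] len 0.1709
   centre dist in front of pin axis plane-> 1.5
r 162.3 d 233.8
t 25.57 pos [ 0.3626 -0.0616  0.2737] yawx 31.91 tiltz [-3.e-04  1.e-04 -1.e+00] F [ 0.2  -0.11 -0.35] M [-0.002  0.025  0.035] open -0.0
slide [3.000e-03 4.381e+00 1.599e+00] rotz 0.0
```

Call:
drive_tool(
  deltas=[
    {"slide":[0,0.5,0],"delta_rot":[0,0,0],"hand":0},
    {"slide":[0,0.5,0],"delta_rot":[0,0,0],"hand":0},
    {"slide":[0,0.5,0],"delta_rot":[0,0,0],"hand":0},
    {"slide":[0,0.5,0.2],"delta_rot":[0,0,0],"hand":0},
    {"slide":[0,0.5,0.4],"delta_rot":[0,0,0],"hand":0},
  ],
)

```text
time_s: 26.2
eef_pos: [0.4297, -0.1688, 0.2441]
eef_rot: [0.001, 0.961, 0.275, 0.001]
wrist_force: [0.0, -0.6, 0.4]
opening: -0.001
```

Call:
drive_tool(
  deltas=[
    {"slide":[0,0.3,0.5],"delta_rot":[0,0,0],"hand":0},
    {"slide":[0,0.3,0.5],"delta_rot":[0,0,0],"hand":0},
    {"slide":[0,0.3,0],"delta_rot":[0,0,0],"hand":0},
    {"slide":[0,0.3,0],"delta_rot":[0,0,0],"hand":0},
    {"slide":[0,0.2,0],"delta_rot":[0,0,0],"hand":0},
  ],
)

```text
time_s: 26.82
eef_pos: [0.4668, -0.2282, 0.1952]
eef_rot: [0.001, 0.961, 0.275, 0.001]
wrist_force: [0.6, 0.4, 0.1]
opening: -0.001
```

Call:
drive_tool(
  deltas=[
    {"slide":[0,0.1,0],"delta_rot":[0,0,0],"hand":0},
    {"slide":[0,0.05,0],"delta_rot":[0,0,0],"hand":0},
    {"slide":[0,0.05,0],"delta_rot":[0,0,0],"hand":0},
    {"slide":[0,0.03,0],"delta_rot":[0,0,0],"hand":0},
    {"slide":[0,0.03,0],"delta_rot":[0,0,0],"hand":0},
  ],
)

```text
time_s: 27.45
eef_pos: [0.4726, -0.2377, 0.1938]
eef_rot: [-0.0, 0.961, 0.275, 0.0]
wrist_force: [0.4, -0.2, -0.1]
opening: 0.005
```

```bash
python3 - <<'E'
from m import *
rel()
goto([.4785,-.2475,.1937],31.9)
E
```

```text
r 162.1 d 26.3
t 27.45 pos [ 0.4726 -0.2377  0.1938] yawx 31.94 tiltz [-0.e+00  1.e-04 -1.e+00] F [ 0.43 -0.19 -0.13] M [-0.019 -0.004  0.009] open 0.005
slide [-0.002  0.229  0.002] rotz 0.0002
```

Call:
drive_tool(
  deltas=[
    {"slide":[0,0.02,0],"delta_rot":[0,0,-0.005],"hand":0},
    {"slide":[0,0.02,0],"delta_rot":[0,0,0],"hand":0},
    {"slide":[0,0.02,0],"delta_rot":[0,0,0],"hand":0},
    {"slide":[0,0.02,0],"delta_rot":[0,0,0],"hand":0},
    {"slide":[0,0.02,0],"delta_rot":[0,0,0],"hand":0},
  ],
)

```text
time_s: 28.08
eef_pos: [0.4753, -0.2421, 0.1938]
eef_rot: [-0.0, 0.959, 0.283, -0.0]
wrist_force: [-0.6, 0.2, -0.4]
opening: -0.001
```

Call:
drive_tool(
  deltas=[
    {"slide":[0,0.02,0],"delta_rot":[0,0,0],"hand":0},
    {"slide":[0,0.02,0],"delta_rot":[0,0,0],"hand":0},
    {"slide":[0,0.02,0],"delta_rot":[0,0,0],"hand":0},
    {"slide":[0,0.01,0],"delta_rot":[0,0,0],"hand":0},
    {"slide":[0,0.01,0],"delta_rot":[0,0,0],"hand":0},
  ],
)

```text
time_s: 28.7
eef_pos: [0.4774, -0.2454, 0.1938]
eef_rot: [-0.0, 0.959, 0.283, -0.0]
wrist_force: [-0.1, 0.8, -0.3]
opening: -0.004
```

Call:
drive_tool(
  deltas=[
    {"slide":[0,0.01,0],"delta_rot":[0,0,0],"hand":0},
    {"slide":[0,0.01,0],"delta_rot":[0,0,0],"hand":0},
    {"slide":[0,0.01,0],"delta_rot":[0,0,0],"hand":0},
    {"slide":[0,0,0],"delta_rot":[0,0,0],"hand":0},
    {"slide":[0,0,0],"delta_rot":[0,0,0],"hand":0},
  ],
)

```text
time_s: 29.32
eef_pos: [0.4782, -0.2467, 0.1938]
eef_rot: [-0.0, 0.959, 0.283, 0.0]
wrist_force: [-0.0, 0.0, -0.1]
opening: 0.002
```

```bash
python3 - <<'E'
from m import *
rel()
goto([.4785,-.2475,.1937],31.9)
s=ctrl.camera("side"); np.savez("s15.npz",**s); crop(s,175,215,265,275,8,"pics/s15.png")
meas(ctrl.camera("top"),s)
E
```

```text
r 161.7 d 18.2
t 29.32 pos [ 0.4782 -0.2467  0.1938] yawx 32.83 tiltz [ 0.e+00  1.e-04 -1.e+00] F [-0.02  0.03 -0.13] M [-0.01   0.011  0.021] open 0.002
slide [-0.004  0.017  0.002] rotz 0.0052
top 152 yaw 32.02 cen [ 0.5711 -0.209 ] len 0.0917
   centre dist in front of pin axis plane-> 1.2
side 152 yaw 33.52 cen [ 0.5572 -0.2214] len 0.1304
   centre dist in front of pin axis plane-> 4.2
```

View pics/s15.png

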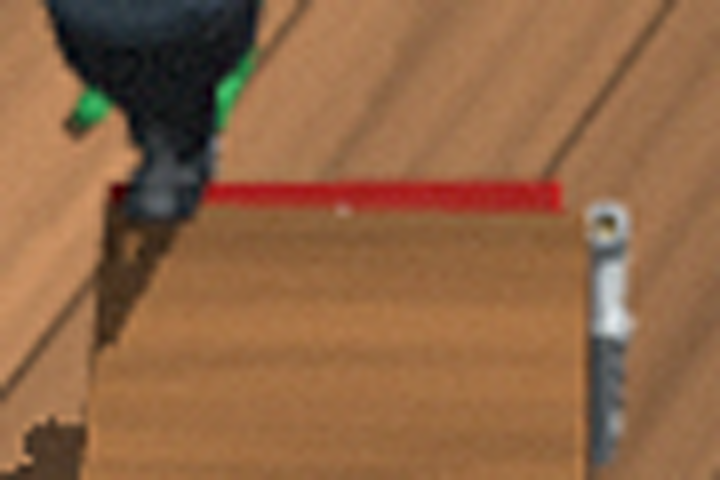

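Call:
drive_tool(
  deltas=[
    {"slide":[0,0.01,0],"delta_rot":[0,0,0],"hand":0},
    {"slide":[0,0.01,0],"delta_rot":[0,0,0],"hand":0},
    {"slide":[0,0,0],"delta_rot":[0,0,0],"hand":0},
    {"slide":[0,0,0],"delta_rot":[0,0,0],"hand":0},
    {"slide":[0,0,0],"delta_rot":[0,0,0],"hand":0},
  ],
)

```text
time_s: 30.05
eef_pos: [0.4786, -0.2473, 0.1937]
eef_rot: [-0.0, 0.959, 0.283, -0.0]
wrist_force: [-2.0, 2.0, 0.6]
opening: 0.0
```

```bash
python3 - <<'E'
from m import *
rel()
goto([.4785,-.2475,.1937],31.9)
E
```

```text
r 161.7 d 17.5
t 30.05 pos [ 0.4786 -0.2473  0.1937] yawx 32.84 tiltz [-4.e-04  4.e-04 -1.e+00] F [-1.96  1.99  0.55] M [ 0.329  0.299 -0.02 ] open 0.0
slide [-0.004  0.002  0.001] rotz 0.0052
```

Light contact at about 3 N. Retreating very slowly, 0.1 mm per row.

Call:
drive_tool(
  deltas=[
    {"slide":[0,-0.002,0],"delta_rot":[0,0,0],"hand":0},
    {"slide":[0,-0.002,0],"delta_rot":[0,0,0],"hand":0},
    {"slide":[0,-0.002,0],"delta_rot":[0,0,0],"hand":0},
    {"slide":[0,-0.002,0],"delta_rot":[0,0,0],"hand":0},
    {"slide":[0,-0.002,0],"delta_rot":[0,0,0],"hand":0},
  ],
)

```text
time_s: 30.68
eef_pos: [0.4786, -0.2473, 0.1938]
eef_rot: [0.0, 0.959, 0.283, 0.0]
wrist_force: [-1.1, -0.4, 0.0]
opening: 0.001
```

Call:
drive_tool(
  deltas=[
    {"slide":[0,-0.002,0],"delta_rot":[0,0,0],"hand":0},
    {"slide":[0,-0.002,0],"delta_rot":[0,0,0],"hand":0},
    {"slide":[0,-0.002,0],"delta_rot":[0,0,0],"hand":0},
    {"slide":[0,-0.002,0],"delta_rot":[0,0,0],"hand":0},
    {"slide":[0,-0.002,0],"delta_rot":[0,0,0],"hand":0},
  ],
)

```text
time_s: 31.3
eef_pos: [0.4783, -0.2467, 0.1938]
eef_rot: [0.0, 0.959, 0.283, 0.0]
wrist_force: [0.4, 0.7, 0.2]
opening: -0.001
```

Call:
drive_tool(
  deltas=[
    {"slide":[0,-0.004,0],"delta_rot":[0,0,0],"hand":0},
    {"slide":[0,-0.004,0],"delta_rot":[0,0,0],"hand":0},
    {"slide":[0,-0.004,0],"delta_rot":[0,0,0],"hand":0},
    {"slide":[0,-0.004,0],"delta_rot":[0,0,0],"hand":0},
    {"slide":[0,-0.004,0],"delta_rot":[0,0,0],"hand":0},
  ],
)

```text
time_s: 31.92
eef_pos: [0.4777, -0.2458, 0.1938]
eef_rot: [-0.0, 0.959, 0.283, 0.0]
wrist_force: [-0.6, 0.3, 0.0]
opening: -0.006
```

```bash
python3 - <<'E'
from m import *
rel()
goto([.4785,-.2475,.1937],31.9)
s=ctrl.camera("side"); np.savez("s16.npz",**s); crop(s,175,215,265,275,8,"pics/s16.png")
meas(ctrl.camera("top"),s)
E
```

```text
r 161.7 d 19.2
t 31.93 pos [ 0.4777 -0.2458  0.1938] yawx 32.83 tiltz [ 0.  0. -1.] F [-0.64  0.3   0.04] M [-0.039  0.002 -0.003] open -0.006
slide [-0.004  0.037  0.002] rotz 0.0052
top 148 yaw 32.08 cen [ 0.5713 -0.2085] len 0.0901
   centre dist in front of pin axis plane-> 0.8
side 155 yaw 33.0 cen [ 0.5522 -0.224 ] len 0.1306
   centre dist in front of pin axis plane-> 3.8
```

View pics/s16.png

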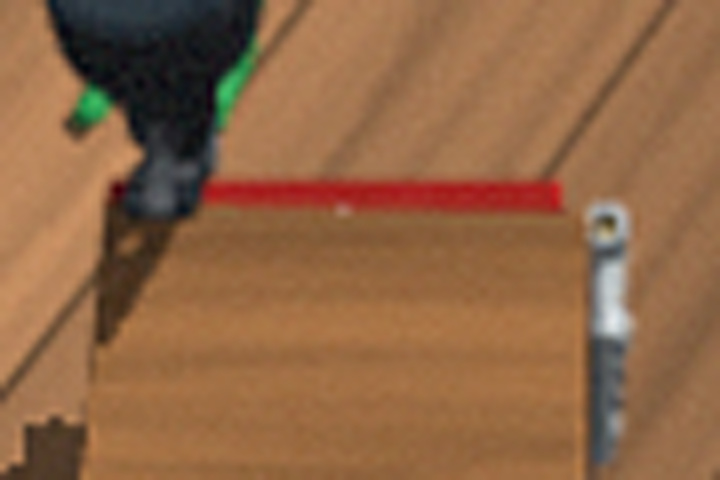

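Call:
drive_tool(
  deltas=[
    {"slide":[0,-0.006,0],"delta_rot":[0,0,0],"hand":0},
    {"slide":[0,-0.006,0],"delta_rot":[0,0,0],"hand":0},
    {"slide":[0,-0.006,0],"delta_rot":[0,0,0],"hand":0},
    {"slide":[0,-0.006,0],"delta_rot":[0,0,0],"hand":0},
    {"slide":[0,-0.006,0],"delta_rot":[0,0,0],"hand":0},
  ],
)

```text
time_s: 32.65
eef_pos: [0.4769, -0.2446, 0.1938]
eef_rot: [0.0, 0.959, 0.283, 0.0]
wrist_force: [0.6, 0.0, 0.8]
opening: -0.003
```

Call:
drive_tool(
  deltas=[
    {"slide":[0,-0.01,0],"delta_rot":[0,0,0],"hand":0},
    {"slide":[0,-0.01,0],"delta_rot":[0,0,0],"hand":0},
    {"slide":[0,-0.02,0],"delta_rot":[0,0,0],"hand":0},
    {"slide":[0,-0.02,0],"delta_rot":[0,0,0],"hand":0},
    {"slide":[0,-0.02,0],"delta_rot":[0,0,0],"hand":0},
  ],
)

```text
time_s: 33.28
eef_pos: [0.4747, -0.2412, 0.1938]
eef_rot: [-0.0, 0.959, 0.283, -0.0]
wrist_force: [-0.7, -0.4, 0.3]
opening: 0.002
```

```bash
python3 - <<'E'
from m import *
rel()
goto([.4785,-.2475,.1937],31.9)
s=ctrl.camera("side"); np.savez("s17.npz",**s); crop(s,175,215,265,275,8,"pics/s17.png")
meas(ctrl.camera("top"),s)
E
```

```text
r 161.7 d 24.8
t 33.27 pos [ 0.4747 -0.2412  0.1938] yawx 32.84 tiltz [-0.  0. -1.] F [-0.67 -0.44  0.31] M [ 0.027 -0.02   0.003] open 0.002
slide [-0.002  0.148  0.002] rotz 0.0052
top 142 yaw 32.63 cen [ 0.5732 -0.2073] len 0.0838
   centre dist in front of pin axis plane-> 0.8
side 159 yaw 33.24 cen [ 0.552  -0.2241] len 0.1335
   centre dist in front of pin axis plane-> 3.8
```

View pics/s17.png

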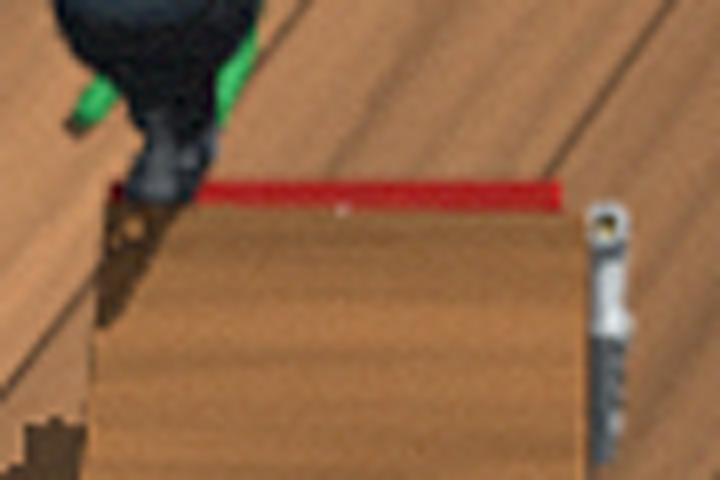

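The door stays at yaw about 33° while the finger backs off. Withdrawing fully.

Call:
drive_tool(
  deltas=[
    {"slide":[0,-0.04,0],"delta_rot":[0,0,0],"hand":0},
    {"slide":[0,-0.08,0],"delta_rot":[0,0,0],"hand":0},
    {"slide":[0,-0.2,0],"delta_rot":[0,0,0],"hand":0},
    {"slide":[0,-0.4,0],"delta_rot":[0,0,0],"hand":0},
    {"slide":[0,-0.5,0],"delta_rot":[0,0,0],"hand":0},
  ],
)

```text
time_s: 34.0
eef_pos: [0.441, -0.1892, 0.1937]
eef_rot: [-0.0, 0.959, 0.283, -0.0]
wrist_force: [-0.2, 0.1, 1.4]
opening: 0.001
```

Call:
drive_tool(
  deltas=[
    {"slide":[0,-0.4,-0.4],"delta_rot":[0,0,0],"hand":0},
    {"slide":[0,-0.5,-0.5],"delta_rot":[0,0,0],"hand":0},
    {"slide":[0,-0.5,-0.5],"delta_rot":[0,0,0],"hand":0},
    {"slide":[0,-0.5,-0.2],"delta_rot":[0,0,0],"hand":0},
    {"slide":[0,-0.5,0],"delta_rot":[0,0,0],"hand":0},
  ],
)

```text
time_s: 34.62
eef_pos: [0.3762, -0.0883, 0.2748]
eef_rot: [0.001, 0.959, 0.283, 0.001]
wrist_force: [0.3, -0.3, -0.0]
opening: -0.001
```

Call:
drive_tool(
  deltas=[
    {"slide":[0,-0.5,0],"delta_rot":[0,0,0],"hand":0},
    {"slide":[0,-0.3,0],"delta_rot":[0,0,0],"hand":0},
    {"slide":[0,0,0],"delta_rot":[0,0,0],"hand":0},
    {"slide":[0,0,0],"delta_rot":[0,0,0],"hand":0},
    {"slide":[0,0,0],"delta_rot":[0,0,0],"hand":0},
  ],
)

```text
time_s: 35.25
eef_pos: [0.3551, -0.056, 0.2737]
eef_rot: [-0.0, 0.959, 0.282, -0.0]
wrist_force: [-0.1, -0.2, -0.4]
opening: -0.004
```

```bash
python3 - <<'E'
from m import *
rel()
s=ctrl.camera("side"); np.savez("s18.npz",**s); t=ctrl.camera("top")
np.savez("t18.npz",**t)
crop(s,175,215,265,275,8,"pics/s18.png");crop(t,300,130,400,230,6,"pics/t18.png")
meas(t,s)
# free-edge back corner of door top vs cupboard front plane, in each view
cv2.imwrite("pics/t18f.png",t["frame"][:,:,::-1])
E
```

```text
r 162.0 d 245.0
top 290 yaw 32.62 cen [ 0.5355 -0.2315] len 0.1719
   centre dist in front of pin axis plane-> 1.2
side 198 yaw 33.06 cen [ 0.5395 -0.2321] len 0.1704
   centre dist in front of pin axis plane-> 3.9
```

View pics/s18.png

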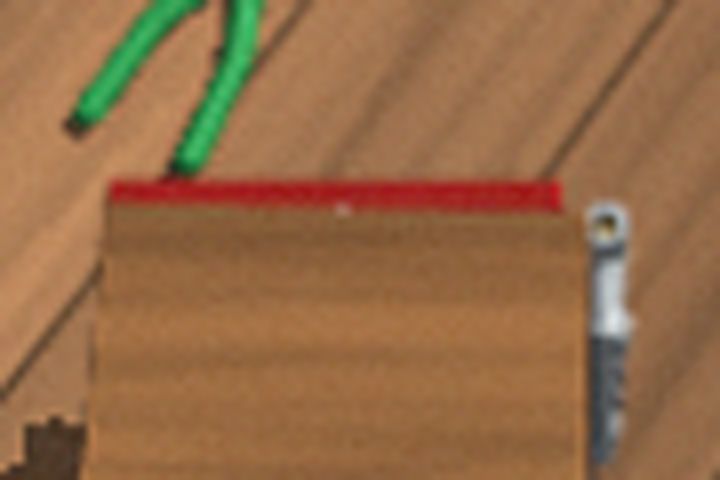

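View pics/t18.png

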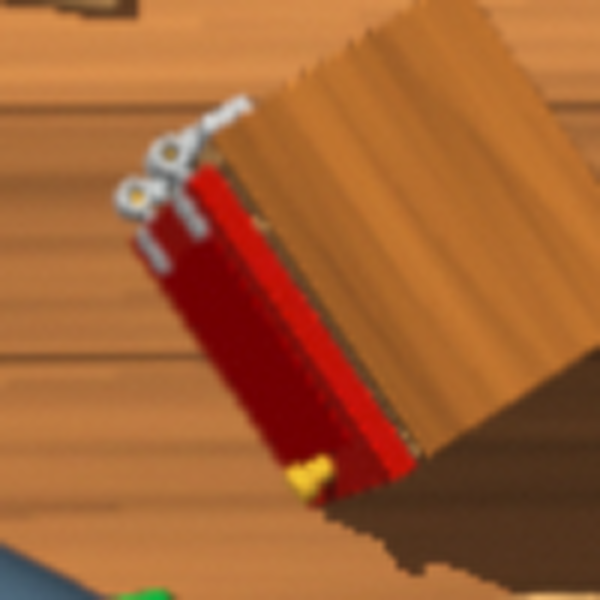

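View pics/t18f.png

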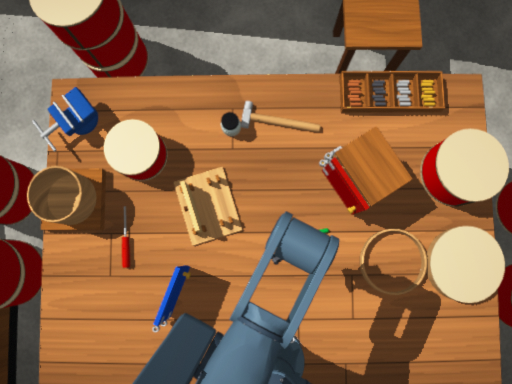

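```bash
python3 - <<'E'
from h import *
for n in ("s14","s15","s16","s17","s18"):
    f=load(n+".npz")["frame"].astype(float)
    cols=np.arange(205,243); out=[]
    for x in cols:
        p=f[232:246,x]; w=np.clip(p[:,0]-1.9*p[:,1]-20,0,None)  # redness
        # outer (upper) boundary: subpixel crossing
        i=np.argmax(w>60); 
        y=232+i-1+(60-w[i-1])/(w[i]-w[i-1]); out.append(y)
    k=np.polyfit(cols,out,1); 
    print(n,"row at 190:",np.polyval(k,190).round(2),"at 243:",np.polyval(k,243).round(2),"res",np.std(out-np.polyval(k,cols)).round(3))
c=load("s18.npz")
# scale: mm along cupboard -x per px row at z .212 near free edge
a=onz(c,190,238,.212);b=onz(c,190,239,.212);print("mm/px",(b-a)*1000)
E
```

```text
s14 row at 190: 236.11 at 243: 237.55 res 0.203
s15 row at 190: 237.68 at 243: 237.78 res 0.034
s16 row at 190: 237.75 at 243: 237.72 res 0.038
s17 row at 190: 237.8 at 243: 237.73 res 0.046
s18 row at 190: 237.77 at 243: 237.76 res 0.05
mm/px [ 1.97117370e+00 -2.64439351e+00 -2.22044605e-13]
```

```bash
python3 - <<'E'
from h import *
T=lambda x,y,x0,y0,k:((x+.5)/k-.5+x0,(y+.5)/k-.5+y0)
c=load("s18.npz"); X=np.array([np.cos(np.radians(-57.6)),np.sin(np.radians(-57.6))])
# front top edge of cupboard, side view before door: boundary found per column in side0
f=load("side0.npz")["frame"]
A=onz(c,*T(82,98,175,225,6),.222)[:2]
for col,row in ((190,237.77),(243,237.76)):
    p=onz(c,col,row,.212)[:2]; print(col,"outer edge ahead of front plane mm",((p-A)@X*1000).round(1), "(14 = shut)")
# gap visible width of top band
t=load("t18.npz"); f=t["frame"].astype(int)
A2=onz(t,*T(367,517,310,120,6),.222)[:2]; B2=onz(t,*T(153,193,310,120,6),.222)[:2]
h=cv2.cvtColor(t["frame"],cv2.COLOR_RGB2HSV)
m=(((h[...,0]<8)|(h[...,0]>172))&(h[...,1]>180)&(h[...,2]>150)); m[:150]=0;m[220:]=0;m[:,:320]=0;m[:,375:]=0
ys,xs=np.nonzero(m); P=np.array([onz(t,x,y,.212)[:2] for x,y in zip(xs,ys)])
u=(B2-A2)/np.linalg.norm(B2-A2); n=np.array([u[1],-u[0]])
s_=(P-A2)@u; g=(P-A2)@n
for a in np.arange(0,.16,.02):
    k=(s_>a)&(s_<a+.02); print("along %.3f"%a,"mid",(g[k].mean()*1000).round(1),"min/max",(g[k].min()*1000).round(1),(g[k].max()*1000).round(1))
E
```

```text
190 outer edge ahead of front plane mm -14.6 (14 = shut)
243 outer edge ahead of front plane mm -17.5 (14 = shut)
along 0.000 mid -10.0 min/max -16.4 -3.6
along 0.020 mid -10.8 min/max -17.4 -3.8
along 0.040 mid -11.1 min/max -17.5 -4.7
along 0.060 mid -11.1 min/max -17.7 -4.8
along 0.080 mid -11.5 min/max -18.6 -4.9
along 0.100 mid -12.2 min/max -18.7 -5.8
along 0.120 mid -12.3 min/max -18.8 -5.9
along 0.140 mid -12.8 min/max -19.7 -6.0
```

```bash
python3 - <<'E'
from h import *
o=ctrl.get_obs(); print(o["time_s"],o["wrist_force"],o["eef_pos"])
print(ctrl.hand_in())
E
```

```text
35.35 [-0.45557284 -0.10960463  0.53951799] [ 0.35504684 -0.055948    0.2736742 ]
the job is handed in; nothing more can be done
None
```

The red door is back on both hinge pins and swung shut. I handed the job in at about 35 s; no verdict was reported.

- **Hanging:** I took the door from the rack by its top edge and lowered it at about 60° open. The camera estimate of the pins was good enough that no searching was needed. The knuckles met the seats within 0.5 mm of the height I had worked out, with about 8 N of contact force. After release, the brass pins could be seen inside both knuckles.
- **Shutting:** The first push, at about 5 N, reached the frame, but the door sprang back about 5 mm when I backed away. I pressed again at about 3 N and retreated at 0.1 mm per step. Its position then held within about 0.3 mm in the side view.
- **Last checks:** The two cameras do not fully agree on the remaining gap at the free edge. The side view gives about 0.6 mm and the top view about 3 mm; both are under the 5 mm limit. The top view's larger figure is close to the calibration error.
- **Other items:** The gripper was well clear and touching nothing. Nothing else looked moved in the last top picture, though I only judged that by eye.

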